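# Tighten the fixture's floating clamp screw with the hex key

### The arm

A 6-joint arm with a two-finger parallel gripper is mounted at the origin on the work surface. World frame = base frame: x ahead of the robot, y to its left, z up, the work surface at z = 0. Lengths are in m, angles in rad, forces in N, time in s.
With the tool pointing down it reaches from about 0.3 to 0.95 m from the base axis. Payload 3.1 kg.
Tool frame: the origin (TCP) lies midway between the tips of the shut fingers; the grasp point (between the pads) lies 19 mm behind it; z points along the fingers, y is the direction in which the jaws open and shut (so a half turn about z gives the same grasp; the last joint's range is limited). The gripper opens to 85 mm and grips with 20 to 120 N. Pads are 22 mm wide; open, the fingers measure 114 mm over their backs; the gripper's body (76 mm by 85 mm) begins 54 mm behind the grasp point. The pads swing forward as they close: fully open they stand 13 mm farther back than shut.
Start: joints at [-1.215, 0.308, 1.634, -0, 1.2, -0.07], TCP at [0.258, -0.569, 0.195] pointing down, gripper open.
Joint ranges: [-3.06, 3.06], [-0.79, 1.96], [0.05, 2.63], [-1.19, 4.34], [0.05, 2.64], [-2.94, 2.94]. Speed limits (rad/s): [2.79, 2.79, 3.14, 3.14, 3.14, 3.14].

### API

Orientations are given as a 3x3 rotation matrix whose columns are the frame's x, y, z axes.
In Python, from cell import telemetry, imaging, job_done gives the robot as it stands.
- The arm moves only by the tool send_rows, never from a script. Its argument "steps" is text: rows parted by semicolons, each of 4 numbers parted by spaces: the shift along the tool's x, y, z in m, then the turn about the tool's z in degrees. In form: dx dy dz spin; .... A call has 1 to 12 rows; each row is the pose to reach, as a shift and turn from the pose commanded when the call began, along the tool's axes at that moment; what a row does not reach only later rows make up. A row lasts 1/12 s, in which the tool goes at most 41.7 mm and 7.16 degrees, less where a joint would pass 70% of its speed; a pose out of reach is approached as far as the arm can. A call with a gripper value outside its range is refused whole. "hand" is the finger opening in m, from 0 to 0.0854, set as the call begins (left out, the last holds). The fingers move at their own pace and stop on an object; "force" is the grip in N (left out, the last holds). Time passes only in rows, so rows that repeat a pose let the fingers close. It gives the time, the measured TCP pose, the force and the opening at its end, in the units of the state.
- telemetry.sense(): the state, without advancing time (a new reading comes with each control period).
- imaging.camera(name): name is "scene" or "top" or "wrist"; returns a dict with "image" (400x640x3 uint8, blue, green, red), "fov_y" (degrees; the focal length in pixels is half the picture's height over the tangent of half this angle, whatever the lens; pixels are square), "cx", "cy" (the principal point, pixels), "rvec" (rotation vector, rad) and "tvec" (3), from world to camera coordinates, as OpenCV has them; the wrist camera has in their place "T_tool_cam" (4x4, takes a point from camera to tool coordinates, whose origin is the TCP and whose axes are the flange's). Camera axes: x right, y down, z forward; pixel columns grow to the right and rows downward; lengths in m; the calibration is good to about 2 mm. The wrist camera is an equidistant fisheye: a pixel r from the principal point sees the ray r / f radians off the axis. A picture is of the moment at which its call begins: read the wrist's pose just before it. There is no depth.
- job_done(): hands the job in, once; it reports no verdict.
Trained networks look in a picture, given as the dict that the camera call returned (one of the last four; its "shot" number tells which), for a name from the list of things; names that differ only in an ending like _2 or _b are one class to them, and where a whole thing is asked for, a point or a joint stands for the part that bears it (a point fixed in the world has none). Each returns a list of dicts, best first, with "p" (0 to 1); they miss things now and then, are a little off and sometimes report something else, mostly with a low value. They report only what shows in the picture. A call takes as long as a camera call. They do not tell look-alikes from the thing itself.
- imaging.masks_of(picture, name): "pixels" (400x640 bool, what is visible of it) and "at" ([column, row] in pixels, amid what is visible of it).
The state is a dict: "time": time; "joint_pos": joint angles; "joint_vel": joint speeds; "effort": joint torques, N m; "position": TCP position; "ee_rot": TCP orientation; "force": force on the tool from outside, world axes, zero at the start; "ft_torque": the same for the moment, N m; "opening": opening from 0.0 (shut) to 1.0 (fully open).
Only numpy, scipy, OpenCV 4.12 (cv2) and the standard library are available. Lean on these libraries where they do the work, as an engineer would, in place of code of your own. Each camera call takes 0.05 s, during which the arm holds its last target.

### The job

Take the orange-handled hex key out of its red stand, feel for the hex socket at the bottom of the blue fixture's round recess and seat the key in it gently, without pressing hard. Then turn the screw clockwise, regrasping the handle every quarter turn or so, until it comes up against its stop, without forcing it further. Let go and leave the key standing fully home in the screw; do not disturb the spray can, tape roll or parts bin.

Things in the scene. Friction and masses are not known exactly. Their poses are not given: they have to be found in the camera images.
- key: hex key with a square handle, about 0.22 kg, upright in the red stand at the start. Origin: centre of the shaft's bottom face; z up the shaft. Steel hex shaft, 19 mm across flats (22 across corners), 75 mm long, square-cut end; on top an orange plastic handle, 30 x 30 mm square and 30 mm tall, centred, its sides square to the key's x and y: grasp it across its sides, any quarter turn. Two hex flats face the key's +x and -x.
- key_tip (a point): centre of the bottom end face of the key's shaft (the key's origin)
- key_grip (a point): centre of the key's orange handle, 90 mm up from the key's tip: the point to grasp
- stand: red plastic block 80 x 80 x 40 mm, fixed to the bench, with one round hole, 24.5 mm wide and 30 mm deep, in the middle of its top; the key stands on the hole's floor and is drawn straight up. Origin: centre of the underside; z up.
- fixture: clamping fixture fixed to the bench: steel base 12 mm thick (x -85 to 37, y -42 to 42 mm in its frame), on it a blue boss 64 x 64 mm, top 48 mm above the bench, with a vertical round recess 44 mm wide. An aluminium jaw on its -x side closes on a black plate as the screw is tightened. Nothing of it is higher than 50 mm. Origin: on the bench under the middle of the recess; z up.
- recess (a point): middle of the recess's mouth, level with the boss top. The steel screw in it has its face 10 mm below this point. The screw floats: its hex socket's centre may be up to 3 mm off this point along the fixture's x and up to 3 mm along its y, and the hex may stand at any angle; neither is measured, both must be felt for.
- socket_floor (a point): point 31 mm below recess, at the height of the socket's floor (not its true centre: the screw floats). The socket is 20 mm across flats, 21 mm deep, with a greased chamfer round its mouth, 2.5 mm wide and 4 mm deep, that pushes the key to the centre; feel with some 5 N. The key has about 6 degrees of play in it; let go, it stays standing, leaning up to 3 degrees.
- screw (a joint): angle of the screw, rad: grows clockwise seen from above; hard stop (tight) at 4.4; starts from 0.2 to 1.0. It tells how far the screw has turned, not how the hex stands. Turns against about 0.05 N m of friction and stays where it is left; 0.15 N m of twist is a firm stop, at about 0.3 N m the key is forced and slips in the socket.
- spray_can: yellow can 52 mm wide, 150 mm tall, standing; bystander. Origin: centre of its underside.
- tape: blue ring-shaped tape roll, 90 mm wide, 24 mm high, lying flat; bystander. Origin: centre of its underside.
- parts_bin: grey open plastic bin 110 x 90 x 50 mm; bystander. Origin: centre of its underside.
Mind the look-alikes: they are no part of the job. What is meant by the key is not green, and is the smaller of those in its own colour.

How it is judged:
On the way, in this order (a step that is already met when the one before it is completed fails the run):
1. the key is seated in the screw's socket (tip at least 25 mm below the boss top), upright (z of key_tip in the frame of recess below -0.025 m and horizontal distance between key_tip and recess below 0.008 m and angle between key's own z axis and vertical below 0.15 rad), for 0.2 s.
2. with the key seated, the screw is tight, at its stop within 0.15 rad (all of step 1 and value of joint screw above 4.25 rad), for 0.2 s.
At the end, for the whole second after the job is handed in: The screw is at its stop (joint above 4.25 rad) and the key, released and at rest, stands in its socket: tip at least 25 mm below the boss top and within 8 mm of the recess's middle, shaft within 0.15 rad of upright (all of step 2 and linear speed of key below 0.02 m/s and angular speed of key below 0.1 rad/s); the robot touches nothing.
It fails at once if while not yet seated, the key is pressed on the screw with more than 22 N (contact force between key and screw above 22 N and z of key_tip in the frame of recess above -0.025 m).
It fails at once if the key is twisted or pushed in the socket so hard that its contact forces add up to more than 280 N (contact force between key and screw above 280 N).
It fails at once if the key is pressed against the fixture with more than 40 N (contact force between key and fixture above 40 N).
It fails at once if a bystander is moved more than 25 mm (distance of any of spray_can, tape, parts_bin from where it was at the start of the episode above 0.025 m).
It also fails if it takes over 72 s, if anything falls off the work surface, if the arm or the gripper's body presses on something with over 40 N, if the wrist force passes 120 N, or if a joint passes its speed limit or range.

## Working session

There is one attempt and no reset: what is moved stays moved. The work goes in short steps, Python scripts to look and compute and a tool call to move; the robot and the scene stay as the last step left them, time stands still between calls to the robot, and variables do not carry over. Pictures are saved under pics/ and viewed, and the job is handed in when it is done.

Besides the shell and the picture viewer there is one more tool, called after "Request:" as a command line: name --argument value ..., lists and objects as JSON in quotes. send_rows: Moves the arm, as the interface text tells. Its arguments: {"type":"object","properties":{"steps":{"type":"string"},"hand":{"type":"number"},"force":{"type":"number"}},"required":["steps"]}

```bash
ls; mkdir -p pics; python3 - <<'E'
from cell import telemetry, imaging
import cv2,numpy as np
s=telemetry.sense()
print({k:(np.round(v,4).tolist() if k!='time' else v) for k,v in s.items()})
for n in ("scene","top","wrist"):
    p=imaging.camera(n); cv2.imwrite(f"pics/{n}0.png",p["image"]); print(n,{k:v for k,v in p.items() if k!="image"})
    for o in ("key","stand","fixture"):
        for d in imaging.masks_of(p,o): print(o,d["p"],d["at"],d["pixels"].sum())
E
```

```text
pics
{'time': 0.0, 'joint_pos': [-1.2147, 0.309, 1.6352, -0.0, 1.1997, -0.0697], 'joint_vel': [-0.0008, -0.0007, 0.0012, -0.0009, -0.0008, 0.0013], 'effort': [-0.0016, -41.5259, -27.6666, -0.0001, 0.0103, -0.0], 'position': [0.2578, -0.5683, 0.1939], 'ee_rot': [[0.9107, 0.413, -0.0008], [0.413, -0.9107, 0.0022], [0.0001, -0.0024, -1.0]], 'force': [-0.4979, 0.4426, 0.8384], 'ft_torque': [-0.0006, -0.0116, -0.0212], 'opening': 0.9985}
scene {'fov_y': 44.96177565584289, 'cx': 321.33018691524194, 'cy': 198.20807407910658, 'rvec': array([ 0.79461128,  2.72966238, -0.88511936]), 'tvec': array([ 0.47475423, -0.21553641,  1.52443021]), 'shot': 1}
key 0.89 [245.5, 129.9] 598
key 0.69 [335.2, 153.6] 475
key 0.58 [289.4, 123.6] 245
stand 0.71 [291.0, 140.2] 668
fixture 0.97 [392.5, 265.0] 1599
top {'fov_y': 50.496337997063605, 'cx': 319.88405364796597, 'cy': 193.2798381818378, 'rvec': array([ 2.11629466, -2.17938484,  0.1579842 ]), 'tvec': array([0.01425604, 0.59534831, 1.14625422]), 'shot': 2}
key 0.77 [428.7, 167.5] 434
key 0.64 [345.0, 238.0] 270
key 0.5 [415.4, 215.1] 162
stand 0.94 [407.8, 219.8] 751
stand 0.31 [157.1, 183.3] 1544
wrist {'fov_y': 65.70646984690485, 'cx': 316.90848484332554, 'cy': 198.6575625342774, 'T_tool_cam': array([[-1.73904279e-04, -9.48685251e-01, -3.16221861e-01,
         8.23103131e-02],
       [ 9.99999837e-01, -3.36704906e-04,  4.60191863e-04,
         3.00011409e-04],
       [-5.43050685e-04, -3.16221729e-01,  9.48685155e-01,
        -1.78640331e-01],
       [ 0.00000000e+00,  0.00000000e+00,  0.00000000e+00,
         1.00000000e+00]]), 'shot': 3}
```

View pics/scene0.png

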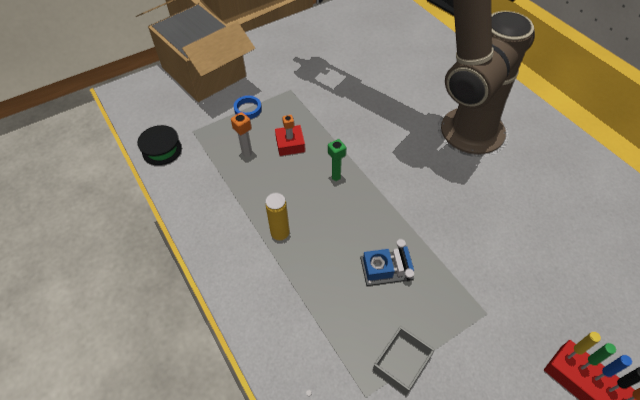

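View pics/top0.png

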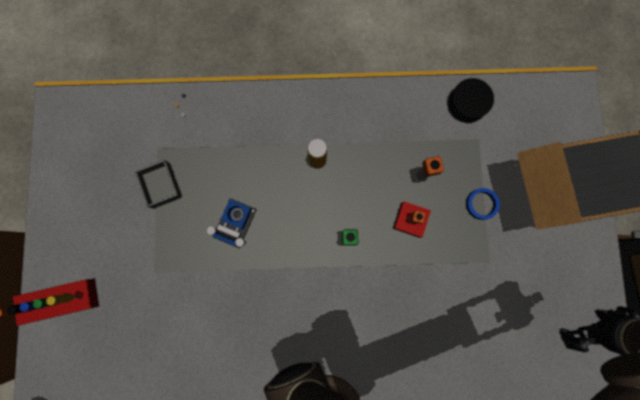

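```bash
python3 - <<'E'
import cv2
a=cv2.imread('pics/scene0.png')[80:330,200:460]; b=cv2.imread('pics/top0.png')[120:320,300:500]
cv2.imwrite('pics/c1.png',cv2.resize(a,(600,577),interpolation=cv2.INTER_CUBIC)); cv2.imwrite('pics/c2.png',cv2.resize(b,(600,600),interpolation=cv2.INTER_CUBIC))
E
```

```text
(no output)
```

View pics/c1.png

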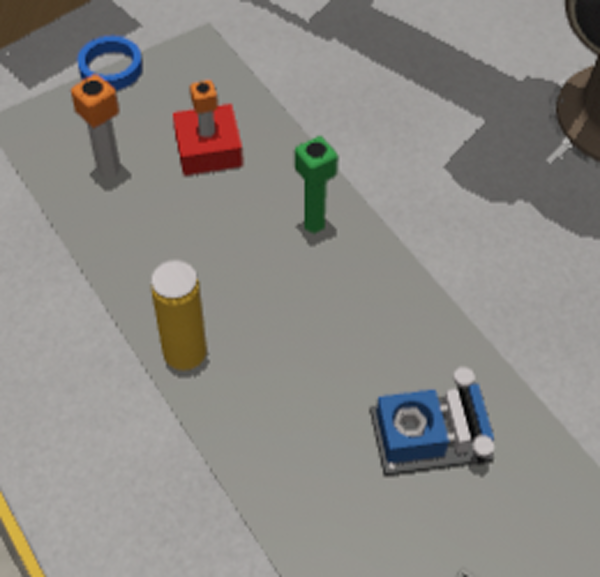

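View pics/c2.png

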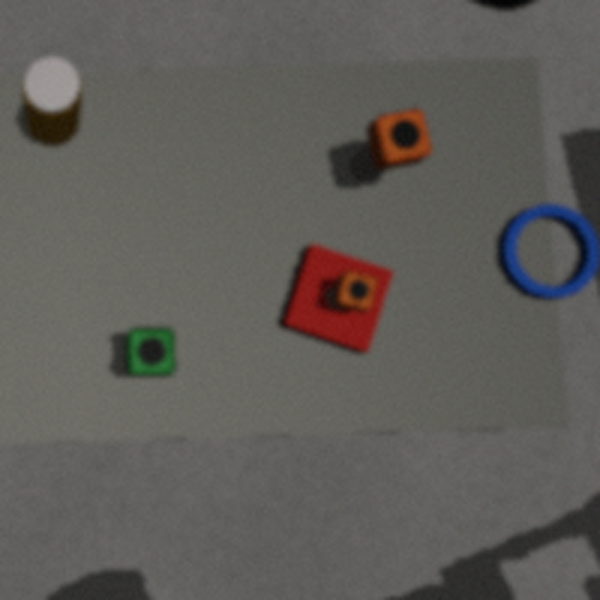

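Candidates: the large orange key at scene (241,122)/top (433,165), the small orange key in the red stand at scene (289,122)/top (418,216), and the green key at scene (337,148)/top (349,237). The small orange one is meant: it isn't green, it is the smaller of the two orange keys, and it stands in the red stand. The enlarged crops confirm this.

```bash
cat > h.py <<'E'
import numpy as np,cv2
from scipy.spatial.transform import Rotation as R
def K(p):
    f=200/np.tan(np.radians(p["fov_y"]/2)); return f
def ray(p,uv,s=None):
    """returns origin, dir in world"""
    f=K(p); x=(np.array(uv,float)-[p["cx"],p["cy"]])
    if "rvec" in p:
        d=np.array([x[0]/f,x[1]/f,1]); Rm=cv2.Rodrigues(np.array(p["rvec"]))[0]
        return -Rm.T@p["tvec"], Rm.T@d
    r=np.hypot(*x); th=r/f
    d=np.array([*(np.sin(th)*x/max(r,1e-9)),np.cos(th)])
    T=np.eye(4);T[:3,:3]=s["ee_rot"];T[:3,3]=s["position"]; T=T@p["T_tool_cam"]
    return T[:3,3],T[:3,:3]@d
def onz(p,uv,z,s=None):
    o,d=ray(p,uv,s); return o+d*(z-o[2])/d[2]
def proj(p,P,s=None):
    f=K(p);P=np.atleast_2d(P)
    if "rvec" in p:
        c=P@cv2.Rodrigues(np.array(p["rvec"]))[0].T+p["tvec"]; return c[:,:2]/c[:,2:]*f+[p["cx"],p["cy"]]
    T=np.eye(4);T[:3,:3]=s["ee_rot"];T[:3,3]=s["position"]; T=np.linalg.inv(T@p["T_tool_cam"])
    c=P@T[:3,:3].T+T[:3,3]; rr=np.hypot(c[:,0],c[:,1]); th=np.arctan2(rr,c[:,2])
    return c[:,:2]/rr[:,None]*th[:,None]*f+[p["cx"],p["cy"]]
def orange(im):
    h=cv2.cvtColor(im,cv2.COLOR_BGR2HSV); return cv2.inRange(h,(6,130,70),(18,255,255))
E
python3 - <<'E'
from cell import imaging,telemetry
from h import *
sc=imaging.camera("scene");tp=imaging.camera("top")
print("key scene top(289,118.5)",onz(sc,(289,118.5),.115)); print("key top (419,216.5)",onz(tp,(419.3,216.5),.115))
print("recess", onz(sc,(378,262),.048),onz(sc,(378,263),.038),onz(tp,(237,214),.048))
print("can",onz(sc,(276,201),.15),onz(tp,(317,148),.15)); print("big", onz(sc,(241,118),.14),onz(tp,(434,164),.14))
print("tape",onz(tp,(482,204),.024)); print('jaw',onz(tp,(229,233),.048))
print("green",onz(tp,(350,237),.12))
for d in imaging.masks_of(tp,"stand")[:1]:
    print(cv2.minAreaRect(np.argwhere(d["pixels"])[:,::-1].astype(np.float32)))
print(telemetry.sense()["time"])
E
```

```text
key scene top(289,118.5) [ 0.51215319 -0.25184021  0.115     ]
key top (419,216.5) [ 0.51619794 -0.26063222  0.115     ]
recess [0.54595789 0.23869215 0.048     ] [0.54370436 0.23708781 0.038     ] [0.54349939 0.22814191 0.048     ]
can [0.69677787 0.00776422 0.15      ] [0.69861706 0.00128679 0.15      ]
big [ 0.63670064 -0.30446348  0.14      ] [ 0.64962176 -0.30149762  0.14      ]
tape [ 0.55401317 -0.46256636  0.024     ]
jaw [0.49162367 0.25023511 0.048     ]
green [ 0.46805228 -0.07721071  0.12      ]
((230.36729431152344, 221.6984100341797), (38.26396942138672, 42.665103912353516), 21.250507354736328)
0.75
```

Request:
send_rows --steps "0.361 -0.177 0 0;0.361 -0.177 0 0;0.361 -0.177 0 0;0.361 -0.177 0 0;0.361 -0.177 0 0;0.361 -0.177 0 0;0.361 -0.177 0 0;0.361 -0.177 0 0;0.361 -0.177 0 0;0.361 -0.177 0 0;0.361 -0.177 0 0;0.361 -0.177 0 0" --hand 0.0854 --force 40

```text
time: 1.75
position: [0.5146, -0.2577, 0.1952]
ee_rot: [[0.909, 0.416, -0.0], [0.416, -0.909, -0.0], [-0.0, 0.0, -1.0]]
force: [0.1, -0.3, 0.4]
opening: 1.002
```

```bash
python3 - <<'E'
from cell import imaging,telemetry
from h import *
s=telemetry.sense();p=imaging.camera("wrist");cv2.imwrite("pics/w1.png",p["image"])
print(s["position"],s["ee_rot"],s["time"])
m=orange(p["image"]);n,l,st,c=cv2.connectedComponentsWithStats(m);print(st[1:][st[1:,4]>200],)
E
```

```text
[ 0.51455705 -0.2577051   0.19523868] [[ 9.09240430e-01  4.16271324e-01 -1.60318375e-04]
 [ 4.16271205e-01 -9.09240361e-01 -4.99697994e-04]
 [-3.53777883e-04  3.87609695e-04 -9.99999862e-01]] 1.75
[[  396    45    70    64  2538]
 [  296   165    44    46  1029]
 [  511   167   129   233 21430]]
```

View pics/w1.png

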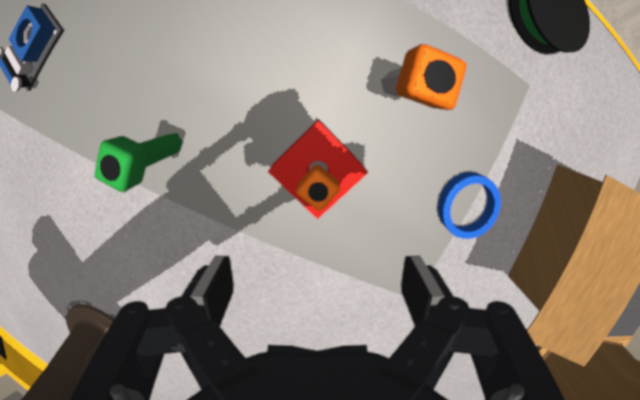

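```bash
cat >> h.py <<'E'
from scipy.optimize import minimize
def boxmask(p,s,q,z0,z1,w=.03,up=4,roi=None):
    a=w/2;pts=[]
    c,sn=np.cos(q[2]),np.sin(q[2])
    for z in (z0,z1):
        for X,Y in ((-a,-a),(a,-a),(a,a),(-a,a)): pts.append([q[0]+c*X-sn*Y,q[1]+sn*X+c*Y,z])
    uv=proj(p,np.array(pts),s)
    m=np.zeros((400*up,640*up),np.uint8)
    cv2.fillConvexPoly(m,cv2.convexHull((((uv+.5)*up)).astype(np.float32)).astype(np.int32),255)
    return cv2.resize(m,(640,400),interpolation=cv2.INTER_AREA)/255.
def fitbox(p,s,mask,q0,z0,z1,w=.03):
    f=lambda q:np.abs(boxmask(p,s,q,z0,z1,w)-mask).sum()
    best=None
    for y in np.radians(np.arange(0,90,10)):
        r=minimize(f,[q0[0],q0[1],y],method='Nelder-Mead',options=dict(initial_simplex=[[q0[0],q0[1],y],[q0[0]+.006,q0[1],y],[q0[0],q0[1]+.006,y],[q0[0],q0[1],y+.2]],maxiter=80))
        if best is None or r.fun<best.fun: best=r
    return best
E
cat > fit1.py <<'E'
from cell import imaging,telemetry
from h import *
import sys
s=telemetry.sense();p=imaging.camera("wrist");cv2.imwrite(f"pics/{sys.argv[1]}.png",p["image"])
z=.115
x0,y0,x1,y1=[int(v) for v in sys.argv[2:6]]
im=p["image"]; hsv=cv2.cvtColor(im,cv2.COLOR_BGR2HSV)
mk=cv2.inRange(hsv,(7,120,50),(20,255,255)); roi=np.zeros_like(mk);roi[y0:y1,x0:x1]=255;mk&=roi
n,l,st,_=cv2.connectedComponentsWithStats(mk);i=1+st[1:,4].argmax()
mm=(l==i).astype(np.uint8); cs,_=cv2.findContours(mm,0,2);mk=cv2.drawContours(np.zeros_like(mk),cs,-1,1,-1)
ys,xs=np.nonzero(mk); q0=onz(p,(xs.mean(),ys.mean()),.105,s)
b=fitbox(p,s,mk.astype(float),q0,.085,.115)
print("mask",mk.sum(),"fit",b.x,np.degrees(b.x[2]),b.fun)
D=np.array(s["ee_rot"]).T@(np.array([b.x[0],b.x[1],.1])-s["position"]);print("tool delta",D)
print("tool yaw x",np.degrees(np.arctan2(s["ee_rot"][1,0],s["ee_rot"][0,0])) , s["position"],s["joint_pos"])
o=im.copy();e=(boxmask(p,s,b.x,.085,.115)>.5).astype(np.uint8);cs,_=cv2.findContours(e,0,2);cv2.drawContours(o,cs,-1,(255,255,0),1)
cv2.imwrite(f"pics/{sys.argv[1]}o.png",cv2.resize(o[y0:y1,x0:x1],None,fx=5,fy=5,interpolation=cv2.INTER_NEAREST))
E
python3 fit1.py w2 270 140 370 230
```

```text
mask 1264 fit [ 0.51768634 -0.25724325  1.36352694] 78.1243386300897 176.8941176470588
tool delta [0.00427559 0.00021519 0.09513312]
tool yaw x 24.490341611617435 [ 0.51376193 -0.25875865  0.19513643] [-5.41733830e-01  2.13393519e-01  1.75336149e+00 -9.24369451e-04
  1.17500810e+00  6.01981714e-01]
```

View pics/w2o.png

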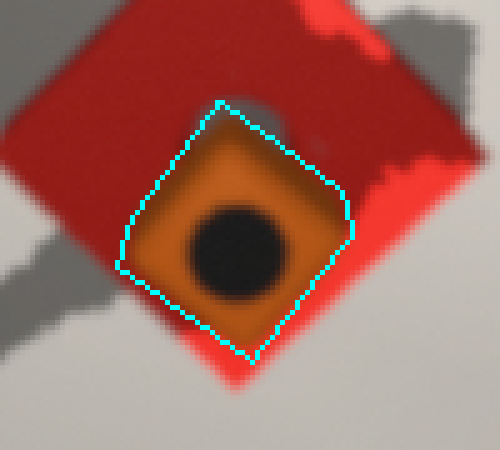

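Request:
send_rows --steps "0.004 0 0.02 -7;0.004 0 0.02 -14;0.004 0 0.02 -21;0.004 0 0.02 -28;0.004 0 0.02 -35;0.004 0 0.02 -42;0.004 0 0.02 -49;0.004 0 0.02 -53;0.004 0 0.02 -53;0.004 0 0.02 -53" --hand 0.06

```text
time: 2.68
position: [0.5165, -0.2586, 0.1752]
ee_rot: [[0.222, 0.975, -0.0], [0.975, -0.222, -0.0], [-0.0, -0.0, -1.0]]
force: [1.2, -0.2, -0.2]
opening: 0.704
```

```bash
python3 fit1.py w3 260 140 380 250
```

```text
mask 1405 fit [ 0.51721191 -0.25800576  1.26280834] 72.35358812599688 203.06666666666666
tool delta [0.00078945 0.0005304  0.07517152]
tool yaw x 77.15336553820815 [ 0.51653819 -0.25864206  0.17517183] [-5.39410818e-01  2.37894021e-01  1.76594458e+00 -3.36827992e-04
  1.13786460e+00 -3.15053395e-01]
```

View pics/w3o.png

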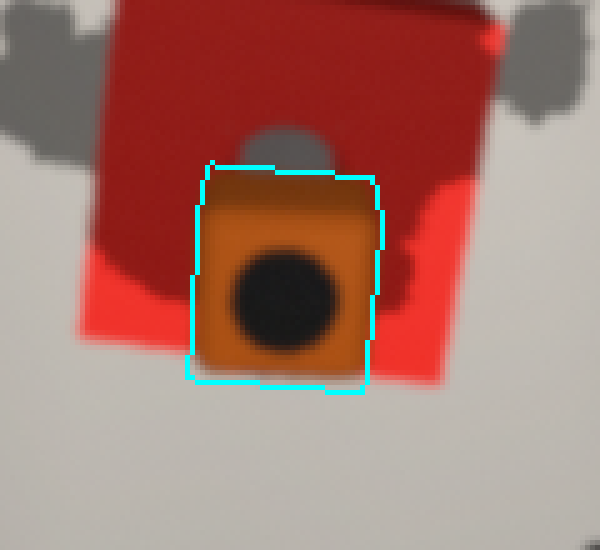

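```bash
python3 - <<'E'
from cell import imaging,telemetry
from h import *
s=telemetry.sense();p=imaging.camera("wrist")
g=p["image"][140:250,260:380]; d=(g.max(2)<60).astype(np.uint8)
n,l,st,c=cv2.connectedComponentsWithStats(d)
for i in range(1,n):
    if 150<st[i,4]<900:
        uv=c[i]+[260,140];P=onz(p,uv,.115,s);print(st[i],uv,P,np.array(s["ee_rot"]).T@(P-s["position"]))
E
```

```text
[ 47  51  20  19 285] [316.27017544 200.13684211] [ 0.51738101 -0.2578503   0.115     ] [0.00067805 0.00052755 0.06019214]
```

Request:
send_rows --steps "0.001 0 0.03 0;0.001 0 0.06 0;0.001 0 0.085 0;0.001 0 0.094 0;0.001 0 0.094 0"

```text
time: 3.2
position: [0.515, -0.255, 0.0782]
ee_rot: [[0.219, 0.976, -0.006], [0.976, -0.219, 0.003], [0.002, -0.006, -1.0]]
force: [-0.3, -0.1, -1.1]
opening: 0.699
```

Request:
send_rows --steps "0 0 0 0;0 0 0 0;0 0 0 0;0 0 0 0;0 0 0 0;0 0 0 0;0 0 0 0;0 0 0 0" --hand 0.02 --force 60

```text
time: 3.87
position: [0.5177, -0.2563, 0.0814]
ee_rot: [[0.218, 0.976, 0.0], [0.976, -0.218, -0.0], [-0.0, 0.0, -1.0]]
force: [0.6, 0.5, 0.1]
opening: 0.229
```

```bash
python3 - <<'E'
from cell import imaging,telemetry
from h import *
print(telemetry.sense()["opening"],telemetry.sense()["position"])
p=imaging.camera("wrist");cv2.imwrite("pics/w4.png",p["image"])
q=imaging.camera("scene");cv2.imwrite("pics/s4.png",cv2.resize(q["image"][60:240,180:440],None,fx=3,fy=3,interpolation=cv2.INTER_CUBIC))
E
```

```text
0.22855057600210735 [ 0.51771023 -0.25630038  0.08137116]
```

View pics/w4.png

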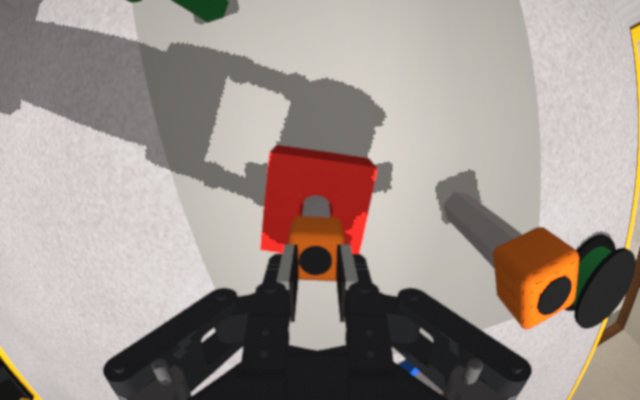

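View pics/s4.png

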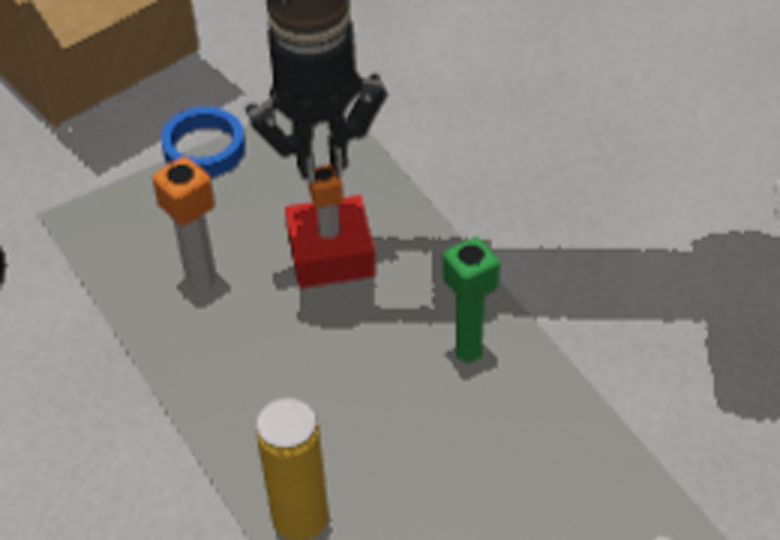

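Request:
send_rows --steps "0 0 0 0;0 0 0 0;0 0 0 0;0 0 0 0" --hand 0

```text
time: 4.3
position: [0.5176, -0.2563, 0.0811]
ee_rot: [[0.218, 0.976, -0.0], [0.976, -0.218, 0.0], [-0.0, -0.0, -1.0]]
force: [0.7, -0.2, 0.2]
opening: 0.003
```

```bash
python3 - <<'E'
from cell import imaging,telemetry
from h import *
s=telemetry.sense()
p=imaging.camera("wrist");cv2.imwrite("pics/w5.png",cv2.resize(p["image"][180:380,200:440],None,fx=3,fy=3,interpolation=cv2.INTER_CUBIC))
print(proj(p,[[.5174,-.2579,.115],[.5174,-.2579,.1]],s), proj(p,[s["position"],s["position"]+np.array([0,0,.019])],s))
E
```

```text
[[315.29418501 260.64456747]
 [315.40643962 247.77538217]] [[315.29676843 231.6831304 ]
 [315.1515649  245.33342668]]
```

View pics/w5.png

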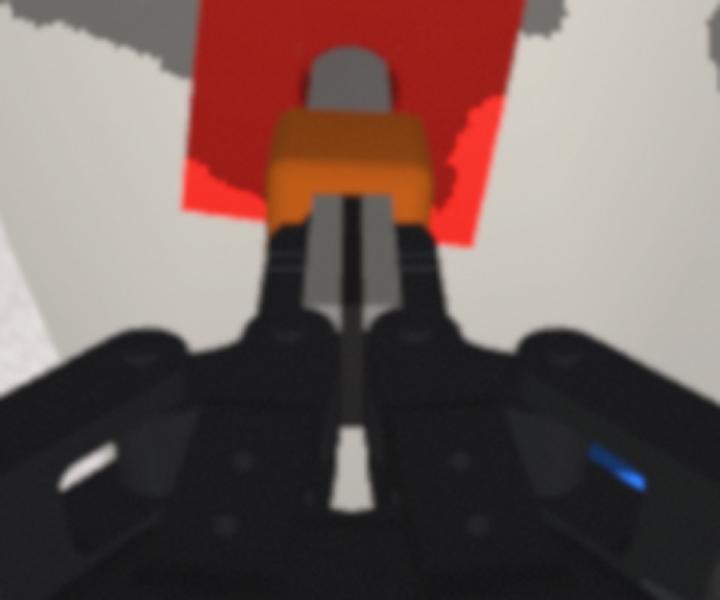

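```bash
python3 - <<'E'
from cell import imaging,telemetry
from h import *
s=telemetry.sense()
p=imaging.camera("wrist"); q=imaging.camera("scene");t=imaging.camera("top")
cv2.imwrite("pics/s5.png",cv2.resize(q["image"][60:190,220:350],None,fx=5,fy=5,interpolation=cv2.INTER_CUBIC))
cv2.imwrite("pics/t5.png",cv2.resize(t["image"][160:280,360:480],None,fx=5,fy=5,interpolation=cv2.INTER_CUBIC))
T=p["T_tool_cam"];f=K(p)
for uv in ((316.7,245),(316.7,280)):
    o,d=ray(p,uv,s);Rt=s["ee_rot"].T;o=Rt@(o-s["position"]);d=Rt@d
    for x in (.011,0,-.011): print(uv,x,o+d*(x-o[0])/d[0])
for x,z in ((0,0),(.011,0),(0,-.019),(.011,-.034),(0,-.034)):
    P=s["position"]+s["ee_rot"]@[x,0,z]; print(x,z,P,proj(q,P),proj(p,P,s),proj(t,P))
E
```

```text
(316.7, 245) 0.011 [ 0.011       0.00089931 -0.04013008]
(316.7, 245) 0 [ 0.          0.00089116 -0.0185755 ]
(316.7, 245) -0.011 [-0.011       0.00088302  0.00297908]
(316.7, 280) 0.011 [ 0.011       0.00090367 -0.07189237]
(316.7, 280) 0 [ 0.          0.0008962  -0.05528055]
(316.7, 280) -0.011 [-0.011       0.00088873 -0.03866873]
0 0 [ 0.51761558 -0.25625807  0.08109948] [[287.3623039  126.56740841]] [[315.29677051 231.68314358]] [[414.71218369 217.14670922]]
0.011 0 [ 0.52001585 -0.24552314  0.08110004] [[288.47864113 129.11126994]] [[315.25980284 215.54917144]] [[410.67628849 216.37433081]]
0 -0.019 [ 0.51761774 -0.25625955  0.10009948] [[286.93927383 121.98065452]] [[315.1549722  245.33332926]] [[416.30671452 216.5160382 ]]
0.011 -0.034 [ 0.52001972 -0.2455258   0.11510004] [[287.73381777 120.84625505]] [[314.96667713 239.63922184]] [[413.44458956 215.20748534]]
0 -0.034 [ 0.51761944 -0.25626072  0.11509948] [[286.59872274 118.28818873]] [[315.02408891 258.07606855]] [[417.6037887  216.00301764]]
```

View pics/s5.png

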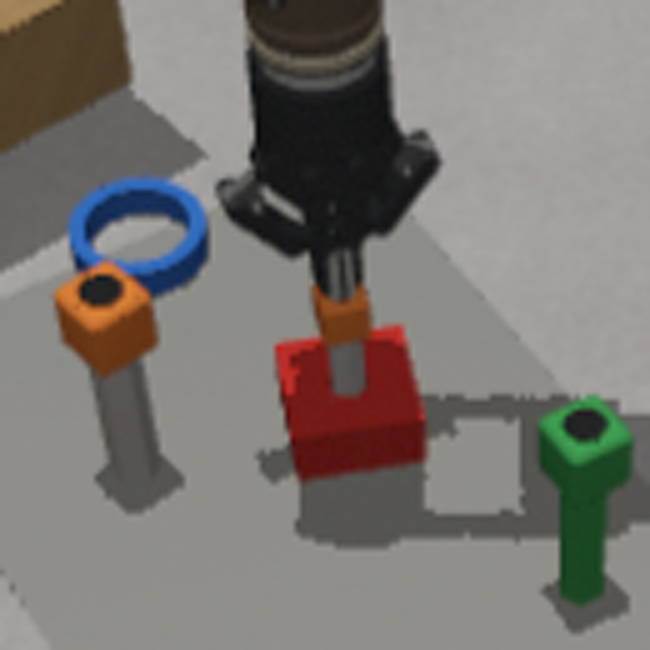

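View pics/t5.png

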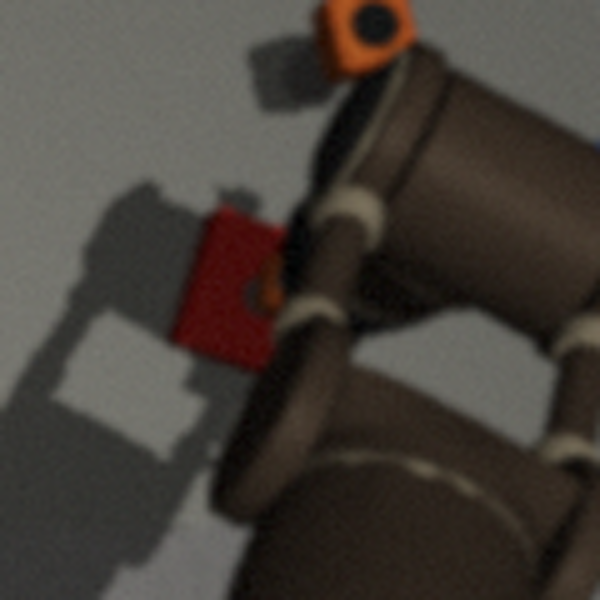

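Request:
send_rows --steps "0 0 0.0015 0;0 0 0.003 0;0 0 0.0045 0;0 0 0.006 0;0 0 0.006 0"

```text
time: 4.92
position: [0.521, -0.2581, 0.079]
ee_rot: [[0.218, 0.976, 0.006], [0.976, -0.218, -0.003], [-0.002, 0.007, -1.0]]
force: [-0.8, 0.3, 12.9]
opening: -0.002
```

Request:
send_rows --steps "0 0 -0.01 0;0 0 -0.02 0;0 0 -0.02 0" --hand 0.06

```text
time: 5.17
position: [0.5191, -0.2571, 0.0974]
ee_rot: [[0.218, 0.976, 0.003], [0.976, -0.218, -0.002], [-0.001, 0.004, -1.0]]
force: [0.8, 0.6, 0.2]
opening: 0.419
```

```bash
python3 - <<'E'
from cell import imaging,telemetry
from h import *
from scipy.optimize import least_squares
q=imaging.camera("scene");t=imaging.camera("top")
a=cv2.imread("pics/scene0.png");b=cv2.imread("pics/top0.png")
def tri(u,v):
    r=least_squares(lambda P:np.r_[proj(q,P)[0]-u,proj(t,P)[0]-v],[.5,0,.1]);return r.x,r.fun
def dark(im,x0,y0,x1,y1,th=60):
    g=im[y0:y1,x0:x1]; m=(g.max(2)<th).astype(np.uint8); n,l,st,c=cv2.connectedComponentsWithStats(m)
    return [(st[i,4],c[i]+[x0,y0]) for i in range(1,n) if st[i,4]>6]
for nm,A,B in (("key",(283,112,296,124),(412,210,426,222)),("big",(233,110,250,123),(425,155,442,173)),("green",(327,137,347,152),(342,230,357,245))):
    print(nm,dark(a,*A),dark(b,*B))
print("key",tri([289,118.3],[419.3,216.6]));print("big",tri([240.2,117.8],[434.3,164.5]));print("green",tri([337,144.5],[350.2,237]))
print("can",tri([276,201],[317,148]))
print("recess",tri([378,262],[237,214]))
E
```

```text
key [(np.int32(10), array([287.5, 117.8]))] [(np.int32(20), array([418.95, 216.1 ]))]
big [(np.int32(35), array([239.4       , 117.54285714]))] [(np.int32(52), array([434.5, 164.5])), (np.int32(12), array([425.33333333, 169.16666667]))]
green [(np.int32(37), array([336.40540541, 144.45945946]))] [(np.int32(13), array([342., 238.])), (np.int32(55), array([350.18181818, 236.6       ]))]
key (array([ 0.51330374, -0.25909659,  0.11159905]), array([-1.52088435, -0.30590475, -0.8180559 ,  1.13494616]))
big (array([ 0.64393682, -0.29746331,  0.15149292]), array([-0.97413143, -0.25422365, -0.52203648,  0.76401437]))
green (array([ 0.46568036, -0.07493575,  0.14067137]), array([-0.83591695, -0.11406333, -0.48026128,  0.62864698]))
can (array([0.6974024 , 0.00301373, 0.1457052 ]), array([-1.01606496, -0.19962399, -0.64122685,  0.88590527]))
recess (array([0.54268516, 0.23235393, 0.03515429]), array([-0.88829106, -0.06805222, -0.62072362,  0.76958069]))
```

Request:
send_rows --steps "-0.001 0 0 0;-0.001 0 0 0;-0.001 0 0.015 0;-0.001 0 0.03 0;-0.001 0 0.045 0;-0.001 0 0.053 0;-0.001 0 0.053 0"

```text
time: 5.85
position: [0.5151, -0.2559, 0.0393]
ee_rot: [[0.218, 0.976, -0.005], [0.976, -0.218, 0.003], [0.002, -0.006, -1.0]]
force: [-0.2, 0.4, -0.2]
opening: 0.7
```

Request:
send_rows --steps "0 0 0 0;0 0 0 0;0 0 0 0;0 0 0 0;0 0 0 0;0 0 0 0" --hand 0.015 --force 60

```text
time: 6.35
position: [0.5183, -0.2578, 0.0432]
ee_rot: [[0.218, 0.976, 0.002], [0.976, -0.218, -0.001], [-0.001, 0.002, -1.0]]
force: [-0.2, 0.1, 2.1]
opening: 0.342
```

```bash
python3 - <<'E'
from cell import imaging,telemetry
from h import *
s=telemetry.sense(); print(s["opening"],s["position"],s["force"])
p=imaging.camera("wrist");cv2.imwrite("pics/w6.png",cv2.resize(p["image"][180:380,200:440],None,fx=3,fy=3,interpolation=cv2.INTER_CUBIC))
E
```

```text
0.3419776421808632 [ 0.51829723 -0.25776923  0.04318105] [-0.2044812   0.14583835  2.13450917]
```

View pics/w6.png

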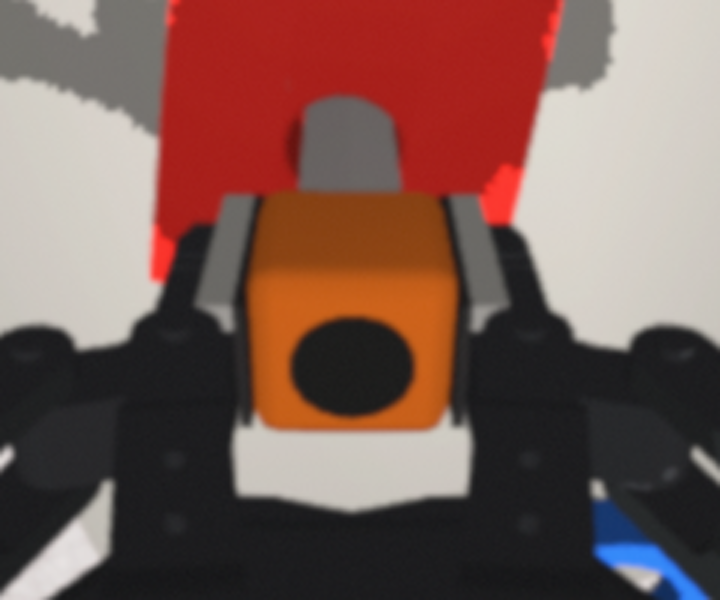

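Gripped this time (opening 29 mm, pads flush on the handle). The real fingertips sit about 37 mm higher than the reported TCP, so I'll use tip_z = TCP_z − 0.033.

Request:
send_rows --steps "0 0 -0.01 0;0 0 -0.03 0;0 0 -0.06 0;0 0 -0.1 0;0 0 -0.14 0;0 0 -0.14 0;0 0 -0.14 0"

```text
time: 6.98
position: [0.5195, -0.2585, 0.1862]
ee_rot: [[0.218, 0.976, 0.006], [0.976, -0.218, -0.004], [-0.002, 0.007, -1.0]]
force: [0.1, -0.0, -1.6]
opening: 0.346
```

```bash
python3 - <<'E'
from cell import imaging,telemetry
from h import *
s=telemetry.sense(); print(s["opening"],s["position"],s["force"],s["joint_pos"])
q=imaging.camera("scene");cv2.imwrite("pics/s7.png",q["image"])
t=imaging.camera("top");cv2.imwrite("pics/t7.png",t["image"])
for n in ("fixture","recess","screw"):
    for im in (q,t):
        try:
            for d in imaging.masks_of(im,n): print(n,d["p"],d["at"],d["pixels"].sum())
        except Exception as e: print(n,e)
cv2.imwrite("pics/f7.png",np.hstack([cv2.resize(q["image"][235:290,355:420],None,fx=6,fy=6,interpolation=cv2.INTER_CUBIC),cv2.resize(t["image"][190:245,205:265],None,fx=6,fy=6,interpolation=cv2.INTER_CUBIC)]))
E
```

```text
0.34613716454699633 [ 0.51951548 -0.25847366  0.1861568 ] [ 0.06372459 -0.04140627 -1.57123883] [-5.36681416e-01  2.26783540e-01  1.75610931e+00 -4.17805691e-05
  1.15152004e+00 -3.16731766e-01]
fixture 0.8 [391.5, 268.5] 1582
fixture 0.72 [248.5, 104.8] 285
fixture 0.94 [230.4, 226.1] 1148
recess 0.82 [390.4, 264.8] 1636
recess 0.9 [232.3, 225.4] 1225
screw 0.5 [377.5, 261.6] 138
screw 0.7 [423.0, 212.5] 75
```

View pics/f7.png

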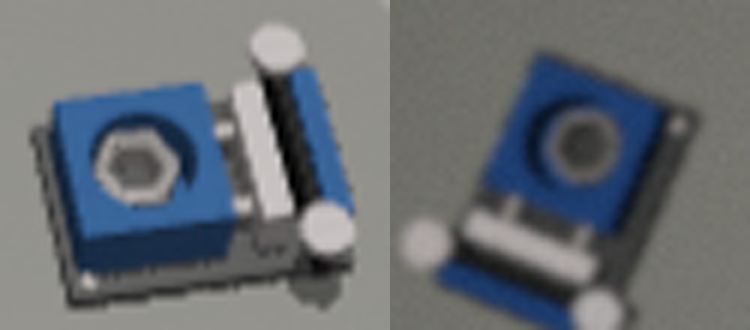

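View pics/s7.png

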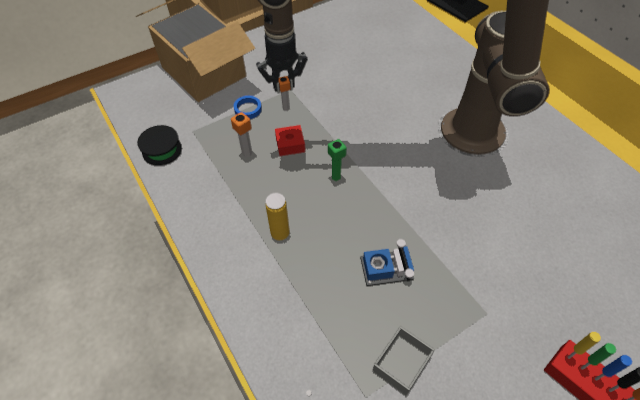

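Request:
send_rows --steps "0.43 -0.083 0 0;0.43 -0.083 0 0;0.43 -0.083 0 0;0.43 -0.083 0 0;0.43 -0.083 0 0;0.43 -0.083 0 0;0.43 -0.083 0 0;0.43 -0.083 0 0;0.43 -0.083 0 0;0.43 -0.083 0 0;0.43 -0.083 0 0;0.43 -0.083 0 0"

```text
time: 8.38
position: [0.5298, 0.1854, 0.1817]
ee_rot: [[0.213, 0.977, -0.0], [0.977, -0.213, 0.002], [0.002, -0.001, -1.0]]
force: [0.3, -0.3, -1.8]
opening: 0.346
```

Request:
send_rows --steps "0 0 0 0;0 0 0 0;0 0 0 0"

```text
time: 8.63
position: [0.53, 0.1793, 0.1817]
ee_rot: [[0.219, 0.976, -0.001], [0.976, -0.219, -0.001], [-0.001, -0.001, -1.0]]
force: [-0.1, -0.1, -1.7]
opening: 0.344
```

```bash
python3 - <<'E'
from cell import imaging,telemetry
from h import *
s=telemetry.sense(); print(s["opening"],s["position"],s["force"],s["joint_pos"])
p=imaging.camera("wrist");cv2.imwrite("pics/w8.png",p["image"])
E
```

```text
0.34390985916534017 [0.53004964 0.17925378 0.18173671] [-0.14294497 -0.10609945 -1.66581465] [ 2.48593710e-01  1.97251108e-01  1.80153973e+00 -5.30366655e-04
  1.14387731e+00  4.70011630e-01]
```

View pics/w8.png

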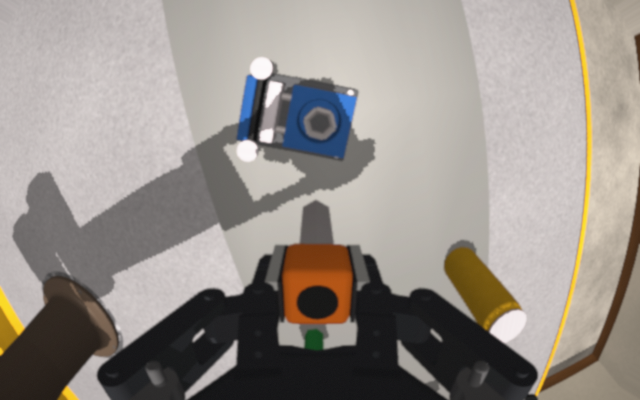

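```bash
python3 - <<'E'
from cell import imaging,telemetry
from h import *
s=telemetry.sense(); p=imaging.camera("wrist")
c=p["image"][50:230,230:380]; cv2.imwrite("pics/w9.png",cv2.resize(c,(625,750)[0:2],interpolation=cv2.INTER_CUBIC)[:600])
for z in (.048,):print(onz(p,(320,122),z,s),onz(p,(320,122),z-.01,s))
tip=np.array([s["position"][0],s["position"][1],s["position"][2]-.033]);print(proj(p,tip,s),proj(p,tip+[0,0,.037],s))
E
```

```text
[0.54698401 0.23497633 0.048     ] [0.54691369 0.23421753 0.038     ]
[[315.51893779 212.90938731]] [[315.2663099  234.36156193]]
```

View pics/w9.png

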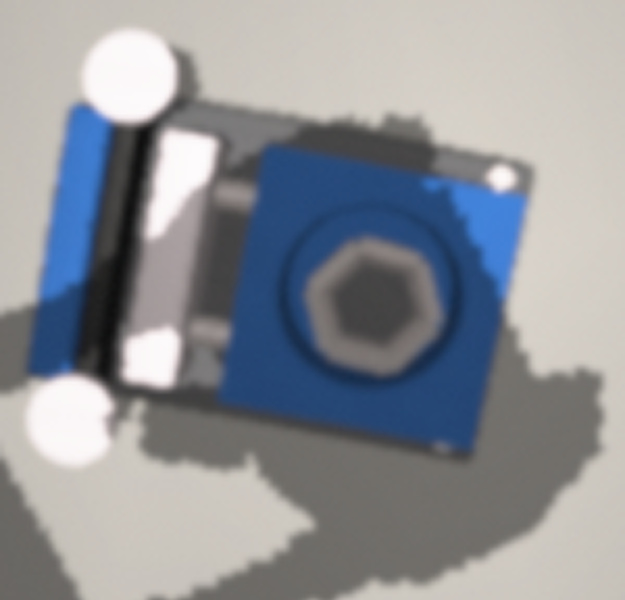

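```bash
cat > rect.py <<'E'
from cell import imaging,telemetry
from h import *
import sys
name,cx,cy,z,half=sys.argv[1],*map(float,sys.argv[2:6])
s=telemetry.sense(); p=imaging.camera("wrist")
N=600; g=np.linspace(-half,half,N)
# image right=+x world, up=+y
X,Y=np.meshgrid(cx+g,cy-g); P=np.stack([X.ravel(),Y.ravel(),np.full(X.size,z)],1)
uv=proj(p,P,s).astype(np.float32).reshape(N,N,2)
o=cv2.remap(p["image"],uv[...,0],uv[...,1],cv2.INTER_CUBIC)
o=cv2.convertScaleAbs(o,alpha=1.6); cv2.imwrite(f"pics/{name}.png",o); print(s["position"],s["time"])
E
python3 rect.py r1 .547 .234 .038 .03
```

```text
[0.53025312 0.17910386 0.1819675 ] 8.7333
```

View pics/r1.png

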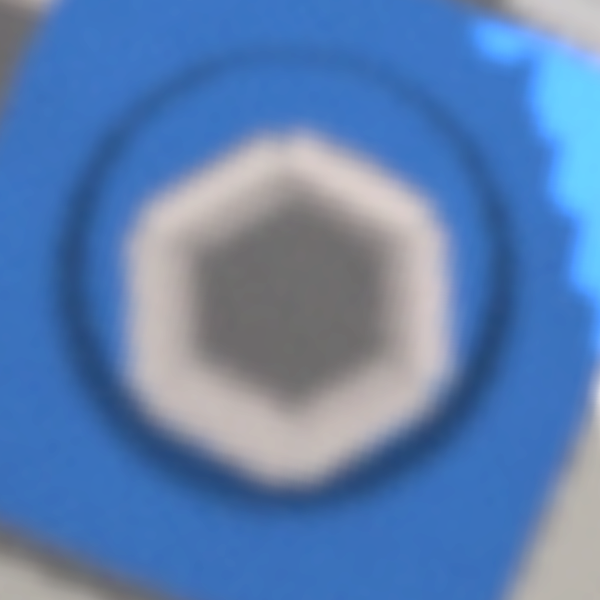

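```bash
python3 - <<'E'
import cv2
c=cv2.imread("pics/w8.png")[190:330,260:380]; cv2.imwrite("pics/w8c.png",cv2.convertScaleAbs(cv2.resize(c,None,fx=4,fy=4,interpolation=cv2.INTER_CUBIC),alpha=1.5))
E
```

```text
(no output)
```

View pics/w8c.png

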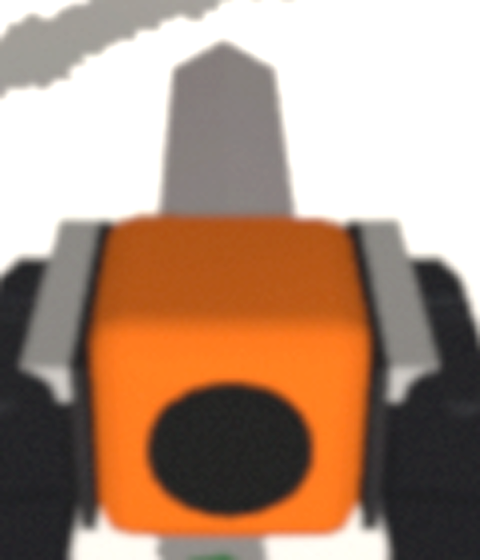

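```bash
python3 - <<'E'
from cell import imaging,telemetry
from h import *
from scipy.optimize import least_squares
s=telemetry.sense(); p=imaging.camera("wrist"); 
obs=np.array([[315.75,200.3],[303.8,207.2],[328.8,207.2]])
R0=s["ee_rot"]
def pts(q): 
    L=np.array([[.01097,0,0],[.00548,-.0095,0],[.00548,.0095,0]])+[q[0],q[1],q[2]]
    return s["position"]+L@R0.T
print(proj(p,pts([0,0,.033]),s))
r=least_squares(lambda q:(proj(p,pts(q),s)-obs).ravel(),[0,0,.033],x_scale=.001);print(r.x,r.fun)
# dark socket and outer hex centre to tool
for P in ([.5459,.233,.038],[.5455,.2368,.048]):
    print(R0.T@(np.array(P)-s["position"]))
print(np.degrees(np.arctan2(R0[1,0],R0[0,0])))
E
```

```text
[[315.46926643 198.73030768]
 [302.41128679 205.8989914 ]
 [328.55731241 205.89247175]]
[-0.00435254  0.00043902  0.04220646] [ 0.35990408  0.03732917 -0.19206707 -0.01536288 -0.1712078  -0.02226288]
[0.05594309 0.00335556 0.14406485]
[0.059559   0.00212725 0.13406403]
77.28654793597491
```

Request:
send_rows --steps "0.02 0.001 0 -6;0.04 0.003 0.02 -12.7;0.0564 0.003 0.05 -12.7;0.0564 0.003 0.08 -12.7;0.0564 0.003 0.09 -12.7;0.0564 0.003 0.09 -12.7;0.0564 0.003 0.09 -12.7;0.0564 0.003 0.09 -12.7"

```text
time: 9.5
position: [0.5472, 0.2348, 0.0941]
ee_rot: [[-0.001, 1.0, 0.003], [1.0, 0.001, 0.001], [0.001, 0.003, -1.0]]
force: [-0.2, 1.0, -1.2]
opening: 0.342
```

```bash
python3 - <<'E'
from cell import imaging,telemetry
from h import *
s=telemetry.sense(); print(s["opening"],s["position"],s["force"],s["ft_torque"],s["joint_pos"])
p=imaging.camera("wrist")
q=imaging.camera("scene")
a=cv2.resize(p["image"][110:310,230:400],None,fx=3,fy=3,interpolation=cv2.INTER_CUBIC)[:600]
b=cv2.resize(q["image"][200:290,345:425],None,fx=3.5,fy=3.5,interpolation=cv2.INTER_CUBIC)
b=cv2.copyMakeBorder(b,0,600-b.shape[0],0,0,0);cv2.imwrite("pics/w10.png",np.hstack([a,b]))
E
```

```text
0.34191438060820284 [0.54718827 0.23475527 0.09411344] [-0.1846032   0.97769488 -1.20314362] [ 0.00450785  0.01985252 -0.04011684] [ 3.32207543e-01  3.62868753e-01  1.78380798e+00 -1.18054392e-04
  9.91628460e-01  3.31572495e-01]
```

View pics/w10.png

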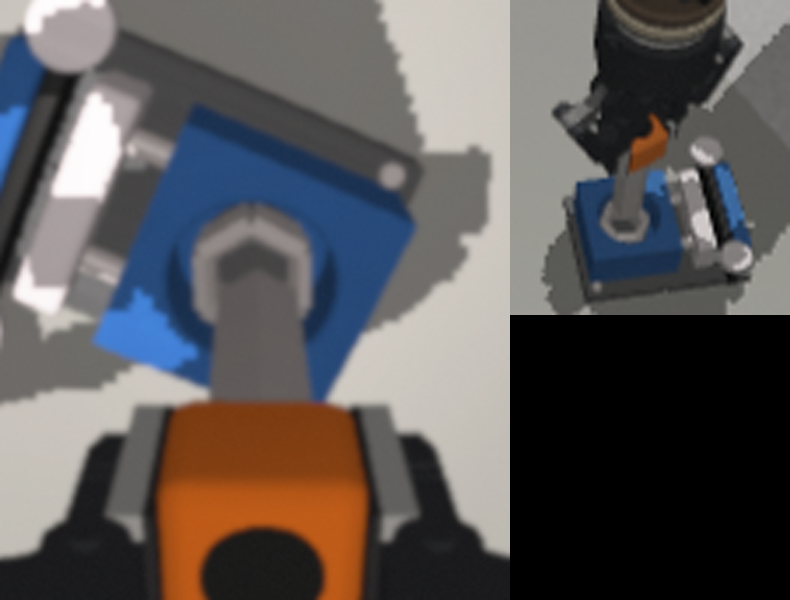

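Request:
send_rows --steps "0 0 0 0;0 0 0.008 0;0 0 0.014 0;0 0 0.017 0;0 0 0.0185 0;0 0 0.02 0;0 0 0.0215 0;0 0 0.0215 0"

```text
time: 10.27
position: [0.5453, 0.2348, 0.0703]
ee_rot: [[-0.002, 1.0, -0.001], [1.0, 0.002, -0.0], [-0.0, -0.001, -1.0]]
force: [0.5, -0.4, -2.1]
opening: 0.342
```

```bash
python3 - <<'E'
from cell import telemetry
import numpy as np
s=telemetry.sense(); print(s["opening"],s["position"],s["force"],s["ft_torque"])
E
```

```text
0.3417413893564888 [0.54526519 0.23484944 0.07025867] [ 0.45368438 -0.39904447 -2.14427259] [-0.00689572 -0.03068519  0.00623775]
```

No contact yet (held weight −2 N). Continue gently.

Request:
send_rows --steps "0 0 0.001 0;0 0 0.002 0;0 0 0.003 0;0 0 0.004 0;0 0 0.004 0"

```text
time: 10.68
position: [0.5457, 0.2345, 0.0667]
ee_rot: [[-0.002, 1.0, 0.0], [1.0, 0.002, -0.001], [-0.001, 0.0, -1.0]]
force: [1.1, -0.9, -0.9]
opening: 0.344
```

Request:
send_rows --steps "0 0 0.001 0;0 0 0.002 0;0 0 0.003 0;0 0 0.003 0"

```text
time: 11.02
position: [0.5456, 0.2345, 0.0634]
ee_rot: [[-0.002, 1.0, 0.0], [1.0, 0.002, -0.001], [-0.001, 0.0, -1.0]]
force: [0.9, -1.3, -2.0]
opening: 0.344
```

Request:
send_rows --steps "0 0 0.001 0;0 0 0.002 0;0 0 0.003 0;0 0 0.004 0;0 0 0.004 0"

```text
time: 11.43
position: [0.5456, 0.2346, 0.0594]
ee_rot: [[-0.002, 1.0, 0.0], [1.0, 0.002, -0.0], [-0.0, 0.0, -1.0]]
force: [1.6, -2.3, -1.8]
opening: 0.35
```

Request:
send_rows --steps "-0.0005 0.0003 0.0015 0;-0.0007 0.0005 0.003 0;-0.0007 0.0005 0.0045 0;-0.0007 0.0005 0.006 0;-0.0007 0.0005 0.0065 0;-0.0007 0.0005 0.0065 0"

```text
time: 11.93
position: [0.5457, 0.2343, 0.0528]
ee_rot: [[-0.002, 1.0, -0.001], [1.0, 0.002, 0.0], [0.0, -0.001, -1.0]]
force: [-0.0, -2.6, -2.0]
opening: 0.343
```

Request:
send_rows --steps "-0.0004 0 0.001 0;-0.0008 0 0.002 0;-0.0008 0 0.003 0;-0.0008 0 0.004 0;-0.0008 0 0.004 0"

```text
time: 12.35
position: [0.5461, 0.2338, 0.0501]
ee_rot: [[-0.001, 1.0, -0.0], [1.0, 0.001, 0.001], [0.001, -0.0, -1.0]]
force: [-1.8, 0.1, 3.9]
opening: 0.342
```

```bash
python3 - <<'E'
from cell import imaging,telemetry
from h import *
s=telemetry.sense(); print(s["opening"],s["position"],s["force"],s["ft_torque"],s["joint_pos"])
p=imaging.camera("wrist")
q=imaging.camera("scene")
a=cv2.resize(p["image"][110:310,230:400],None,fx=3,fy=3,interpolation=cv2.INTER_CUBIC)[:600]
b=cv2.resize(q["image"][200:290,345:425],None,fx=3.5,fy=3.5,interpolation=cv2.INTER_CUBIC)
b=cv2.copyMakeBorder(b,0,600-b.shape[0],0,0,0);cv2.imwrite("pics/w11.png",np.hstack([a,b]))
E
```

```text
0.34218127979747454 [0.54614227 0.2338322  0.05012264] [-1.81062236  0.05082453  3.92298394] [-0.05521194  0.43587079  0.01382657] [3.30877211e-01 4.22839574e-01 1.80446608e+00 7.92617611e-04
 9.14116159e-01 3.28903902e-01]
```

View pics/w11.png

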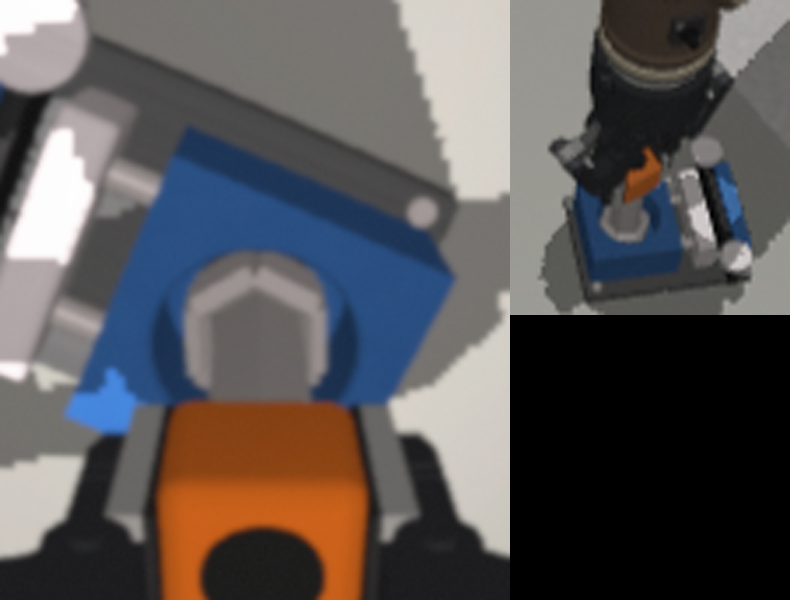

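Request:
send_rows --steps "0 -0.0003 -0.001 3;0 -0.0003 -0.001 8;0 -0.0003 -0.001 14;0 -0.0003 -0.001 20;0 -0.0003 -0.001 26;0 -0.0003 -0.001 32;0 -0.0003 -0.001 36;0 -0.0003 -0.001 40;0 -0.0003 -0.001 40;0 -0.0003 -0.001 40"

```text
time: 13.28
position: [0.546, 0.2331, 0.0502]
ee_rot: [[0.64, 0.768, 0.001], [0.768, -0.64, -0.0], [0.0, 0.001, -1.0]]
force: [-0.5, -1.4, 1.1]
opening: 0.347
```

```bash
cat > st.py <<'E'
from cell import telemetry
import numpy as np
s=telemetry.sense(); R=s["ee_rot"]; print(round(s["time"],2),round(s["opening"],3),np.round(s["position"],4),"F",np.round(s["force"],2),"T",np.round(s["ft_torque"],3),"yaw",round(np.degrees(np.arctan2(R[1,0],R[0,0])),2),"j6",round(s["joint_pos"][5],3))
E
python3 st.py
```

```text
13.28 0.347 [0.546  0.2331 0.0502] F [-0.53 -1.37  1.14] T [-0.427 -0.002  0.003] yaw 50.21 j6 1.025
```

Request:
send_rows --steps "0 0 0 6;0 0 0 13;0 0 0 20;0 0 0 27;0 0 0 34;0 0 0 41;0 0 0 47;0 0 0 50;0 0 0 50;0 0 0 50"

```text
time: 14.12
position: [0.5456, 0.2324, 0.0501]
ee_rot: [[1.0, 0.005, -0.0], [0.005, -1.0, -0.002], [-0.0, 0.002, -1.0]]
force: [-1.1, -4.6, 2.2]
opening: 0.343
```

```bash
python3 st.py; python3 - <<'E'
from cell import imaging
import cv2
p=imaging.camera("wrist");cv2.imwrite("pics/w12.png",cv2.resize(p["image"][110:310,200:440],None,fx=3,fy=3,interpolation=cv2.INTER_CUBIC))
E
```

```text
14.12 0.343 [0.5456 0.2324 0.0501] F [-1.07 -4.62  2.19] T [-1.121  0.107 -0.015] yaw 0.27 j6 1.897
```

View pics/w12.png

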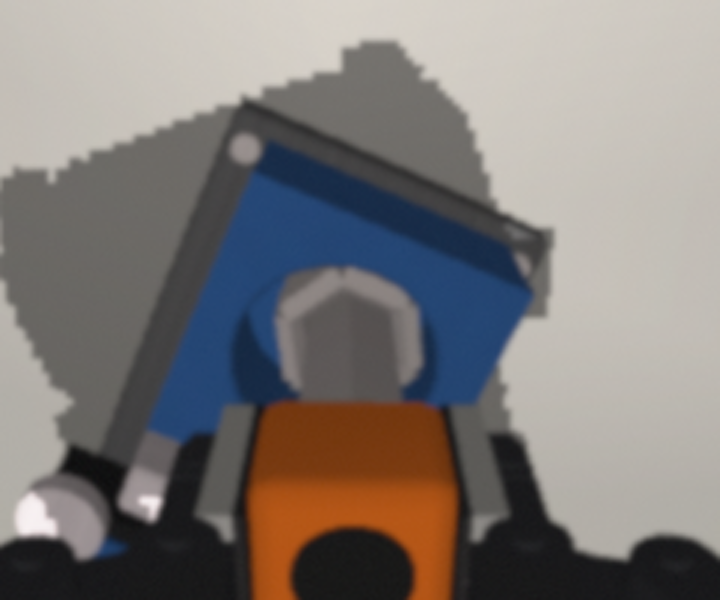

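Request:
send_rows --steps "0 0 0 0;0 0 0 0;0 0.0015 0 0;0 0.0015 0 0;0 0.0015 0 -4;0 0.0015 0 -11;0 0.0015 0 -18;0 0.0015 0 -25;0 0.0015 0 -32;0 0.0015 0 -39;0 0.0015 0 -46;0 0.0015 0 -53" --hand 0.075

```text
time: 15.17
position: [0.5458, 0.2324, 0.0502]
ee_rot: [[0.596, 0.803, 0.0], [0.803, -0.596, 0.001], [0.001, -0.0, -1.0]]
force: [-0.5, 0.7, -0.6]
opening: 0.881
```

```bash
python3 st.py; python3 - <<'E'
from cell import imaging
import cv2
p=imaging.camera("wrist");cv2.imwrite("pics/w13.png",cv2.resize(p["image"][110:310,200:440],None,fx=3,fy=3,interpolation=cv2.INTER_CUBIC))
E
```

```text
15.17 0.881 [0.5458 0.2324 0.0502] F [-0.52  0.72 -0.6 ] T [ 0.011 -0.005 -0.05 ] yaw 53.45 j6 0.966
```

View pics/w13.png

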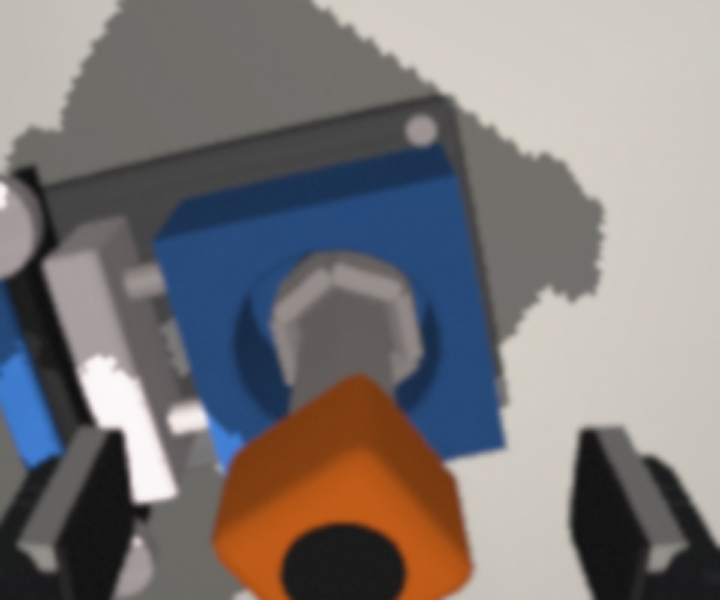

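Request:
send_rows --steps "0 0 0 -7;0 0 0 -14;0 0 0 -21;0 0 0 -28;0 0 0 -34;0 0 0 -37;0 0 0 -37;0 0 0 -37"

```text
time: 15.88
position: [0.5457, 0.2322, 0.0502]
ee_rot: [[0.001, 1.0, 0.0], [1.0, -0.001, 0.0], [0.0, 0.0, -1.0]]
force: [0.4, 0.4, 0.0]
opening: 0.879
```

Request:
send_rows --steps "0 0 0 0;0 0 0 0;0 0 0 0;0 0 0 0;0 0 0 0;0 0 0 0;0 0 0 0;0 0 0 0" --hand 0.015 --force 50

```text
time: 16.55
position: [0.5455, 0.2319, 0.0503]
ee_rot: [[-0.001, 1.0, -0.001], [1.0, 0.001, -0.0], [-0.0, -0.001, -1.0]]
force: [-1.5, 0.1, 3.2]
opening: 0.345
```

```bash
python3 st.py
```

```text
16.55 0.345 [0.5455 0.2319 0.0503] F [-1.46  0.14  3.18] T [0.049 0.363 0.02 ] yaw 90.08 j6 0.327
```

Request:
send_rows --steps "0 0 0 4;0 0 0 11;0 0 0 18;0 0 0 25;0 0 0 32;0 0 0 39;0 0 0 46;0 0 0 53;0 0 0 60;0 0 0 65;0 0 0 68;0 0 0 70"

```text
time: 17.55
position: [0.5444, 0.2321, 0.0503]
ee_rot: [[0.94, 0.341, -0.003], [0.341, -0.94, 0.0], [-0.003, -0.001, -1.0]]
force: [-3.3, 0.9, 4.2]
opening: 0.344
```

```bash
python3 st.py
```

```text
17.55 0.344 [0.5444 0.2321 0.0503] F [-3.29  0.89  4.17] T [0.173 0.783 0.094] yaw 19.95 j6 1.551
```

Request:
send_rows --steps "0 0 0 3;0 0 0 7;0 0 0 11;0 0 0 15;0 0 0 18;0 0 0 20;0 0 0 20;0 0 0 20"

```text
time: 18.22
position: [0.5443, 0.2323, 0.0502]
ee_rot: [[1.0, 0.002, -0.003], [0.002, -1.0, 0.0], [-0.003, -0.0, -1.0]]
force: [-5.0, 1.2, 5.3]
opening: 0.347
```

```bash
python3 st.py
```

```text
18.22 0.347 [0.5443 0.2323 0.0502] F [-4.98  1.2   5.32] T [0.31  1.101 0.052] yaw 0.13 j6 1.897
```

Request:
send_rows --steps "0 0 0 0;0 0 0 0;-0.001 0 -0.001 0;-0.001 0 -0.001 0;-0.001 0 -0.001 -4;-0.001 0 -0.001 -11;-0.001 0 -0.001 -18;-0.001 0 -0.001 -25;-0.001 0 -0.001 -32;-0.001 0 -0.001 -39;-0.001 0 -0.001 -46;-0.001 0 -0.001 -53" --hand 0.075

```text
time: 19.22
position: [0.5452, 0.2317, 0.0512]
ee_rot: [[0.596, 0.803, 0.001], [0.803, -0.596, -0.0], [0.0, 0.001, -1.0]]
force: [-0.7, 0.5, 0.3]
opening: 0.877
```

Request:
send_rows --steps "0 0 0 -7;0 0 0 -14;0 0 0 -21;0 0 0 -28;0 0 0 -34;0 0 0 -37;0 0 0 -37;0 0 0 -37"

```text
time: 19.88
position: [0.545, 0.2318, 0.0511]
ee_rot: [[-0.0, 1.0, 0.0], [1.0, 0.0, -0.0], [-0.0, 0.0, -1.0]]
force: [1.1, 0.3, 0.1]
opening: 0.877
```

```bash
python3 st.py; python3 - <<'E'
from cell import imaging
import cv2
p=imaging.camera("wrist");cv2.imwrite("pics/w14.png",cv2.resize(p["image"][110:310,200:440],None,fx=3,fy=3,interpolation=cv2.INTER_CUBIC))
E
```

```text
19.88 0.877 [0.545  0.2318 0.0511] F [1.09 0.3  0.13] T [ 0.04   0.036 -0.026] yaw 90.01 j6 0.329
```

View pics/w14.png

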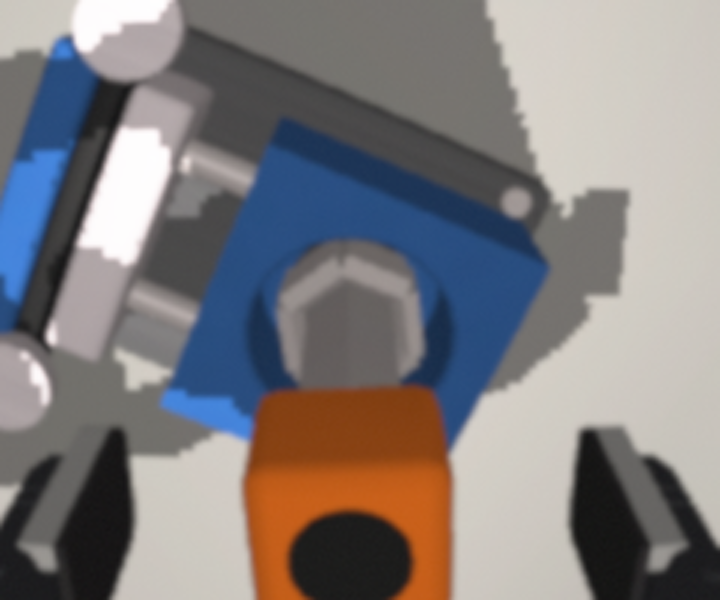

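Request:
send_rows --steps "0 0 0 0;0 0 0 0;0 0 0 0;0 0 0 0;0 0 0 0;0 0 0 0;0 0 0 0;0 0 0 0" --hand 0.015 --force 30

```text
time: 20.6
position: [0.5448, 0.2319, 0.0513]
ee_rot: [[-0.002, 1.0, 0.0], [1.0, 0.002, 0.0], [0.0, 0.0, -1.0]]
force: [-0.3, -0.0, 1.6]
opening: 0.347
```

```bash
python3 st.py
```

```text
20.6 0.347 [0.5448 0.2319 0.0513] F [-0.25 -0.01  1.63] T [-0.001  0.049  0.047] yaw 90.09 j6 0.327
```

Request:
send_rows --steps "0 0 0 2;0 0 0 4;0 0 0 6;0 0 0 8;0 0 0 8"

```text
time: 21.02
position: [0.5447, 0.2319, 0.0513]
ee_rot: [[0.138, 0.99, -0.0], [0.99, -0.138, 0.0], [0.0, -0.0, -1.0]]
force: [-0.8, -0.3, 1.9]
opening: 0.35
```

```bash
python3 st.py
```

```text
21.02 0.35 [0.5447 0.2319 0.0513] F [-0.78 -0.29  1.86] T [0.019 0.138 0.009] yaw 82.07 j6 0.467
```

Request:
send_rows --steps "0 0 0 1;0 0 0 2;0 0 0 3"

```text
time: 21.27
position: [0.5446, 0.2319, 0.0513]
ee_rot: [[0.19, 0.982, -0.0], [0.982, -0.19, 0.0], [0.0, -0.0, -1.0]]
force: [-0.3, 0.1, 1.9]
opening: 0.353
```

```bash
python3 st.py
```

```text
21.27 0.353 [0.5446 0.2319 0.0513] F [-0.27  0.07  1.93] T [0.022 0.182 0.023] yaw 79.03 j6 0.52
```

Request:
send_rows --steps "0 0 0 1.5;0 0 0 3;0 0 0 4"

```text
time: 21.52
position: [0.5445, 0.232, 0.0513]
ee_rot: [[0.259, 0.966, -0.0], [0.966, -0.259, 0.0], [-0.0, -0.0, -1.0]]
force: [-2.0, 0.1, 2.8]
opening: 0.352
```

```bash
python3 st.py
```

```text
21.52 0.352 [0.5445 0.232  0.0513] F [-2.    0.08  2.78] T [0.053 0.225 0.07 ] yaw 75.01 j6 0.591
```

Request:
send_rows --steps "0 0 0 1.5;0 0 0 3;0 0 0 4"

```text
time: 21.77
position: [0.5445, 0.232, 0.0513]
ee_rot: [[0.325, 0.946, -0.0], [0.946, -0.325, 0.0], [-0.0, -0.0, -1.0]]
force: [-1.9, 0.4, 3.5]
opening: 0.352
```

```bash
python3 st.py
```

```text
21.77 0.352 [0.5445 0.232  0.0513] F [-1.86  0.39  3.55] T [0.092 0.329 0.055] yaw 71.01 j6 0.66
```

Request:
send_rows --steps "0 0 0 1.5;0 0 0 3;0 0 0 4"

```text
time: 22.02
position: [0.5445, 0.232, 0.0513]
ee_rot: [[0.391, 0.921, -0.0], [0.921, -0.391, 0.0], [-0.0, -0.0, -1.0]]
force: [-1.4, 0.6, 2.7]
opening: 0.351
```

```bash
python3 st.py
```

```text
22.02 0.351 [0.5445 0.232  0.0513] F [-1.41  0.56  2.73] T [0.144 0.374 0.083] yaw 67.01 j6 0.73
```

Request:
send_rows --steps "0 0 0 1.5;0 0 0 3;0 0 0 4"

```text
time: 22.27
position: [0.5444, 0.232, 0.0513]
ee_rot: [[0.454, 0.891, -0.001], [0.891, -0.454, 0.0], [-0.0, -0.001, -1.0]]
force: [-2.7, 0.7, 3.6]
opening: 0.347
```

```bash
python3 st.py
```

```text
22.27 0.347 [0.5444 0.232  0.0513] F [-2.66  0.75  3.56] T [0.154 0.369 0.05 ] yaw 63.01 j6 0.8
```

Request:
send_rows --steps "0 0 0 1.5;0 0 0 3;0 0 0 4"

```text
time: 22.52
position: [0.5444, 0.232, 0.0513]
ee_rot: [[0.515, 0.857, -0.001], [0.857, -0.515, 0.0], [-0.0, -0.001, -1.0]]
force: [-2.6, 0.8, 4.3]
opening: 0.35
```

```bash
python3 st.py
```

```text
22.52 0.35 [0.5444 0.232  0.0513] F [-2.59  0.79  4.28] T [0.268 0.393 0.058] yaw 59.01 j6 0.87
```

Request:
send_rows --steps "0 0 0 1.5;0 0 0 3;0 0 0 4"

```text
time: 22.77
position: [0.5444, 0.2321, 0.0513]
ee_rot: [[0.573, 0.819, -0.001], [0.819, -0.573, 0.0], [-0.0, -0.001, -1.0]]
force: [-2.7, 1.6, 4.1]
opening: 0.348
```

```bash
python3 st.py
```

```text
22.77 0.348 [0.5444 0.2321 0.0513] F [-2.73  1.61  4.12] T [0.25  0.508 0.047] yaw 55.02 j6 0.939
```

Request:
send_rows --steps "0 0 0 1.5;0 0 0 3;0 0 0 4"

```text
time: 23.02
position: [0.5444, 0.2321, 0.0513]
ee_rot: [[0.629, 0.777, -0.001], [0.777, -0.629, 0.0], [-0.0, -0.001, -1.0]]
force: [-1.8, 1.8, 4.4]
opening: 0.351
```

```bash
python3 st.py
```

```text
23.02 0.351 [0.5444 0.2321 0.0513] F [-1.79  1.84  4.37] T [0.313 0.549 0.063] yaw 51.02 j6 1.009
```

Request:
send_rows --steps "0 0 0 1;0 0 0 2;0 0 0 3;0 0 0 3"

```text
time: 23.35
position: [0.5445, 0.2321, 0.0513]
ee_rot: [[0.669, 0.744, -0.0], [0.744, -0.669, 0.0], [0.0, -0.001, -1.0]]
force: [-2.7, 1.8, 5.2]
opening: 0.348
```

```bash
python3 st.py
```

```text
23.35 0.348 [0.5445 0.2321 0.0513] F [-2.69  1.81  5.16] T [0.507 0.638 0.019] yaw 48.04 j6 1.061
```

Request:
send_rows --steps "0 0 0 1;0 0 0 2;0 0 0 3;0 0 0 3"

```text
time: 23.68
position: [0.5446, 0.2322, 0.0513]
ee_rot: [[0.707, 0.707, -0.0], [0.707, -0.707, 0.001], [0.0, -0.001, -1.0]]
force: [-3.1, 2.3, 4.9]
opening: 0.347
```

```bash
python3 st.py
```

```text
23.68 0.347 [0.5446 0.2322 0.0513] F [-3.13  2.35  4.91] T [0.556 0.684 0.03 ] yaw 45.0 j6 1.114
```

Request:
send_rows --steps "0 0 0 1;0 0 0 2;0 0 0 3"

```text
time: 23.93
position: [0.5445, 0.2322, 0.0513]
ee_rot: [[0.743, 0.669, -0.0], [0.669, -0.743, 0.001], [0.0, -0.001, -1.0]]
force: [-2.8, 2.7, 5.3]
opening: 0.351
```

```bash
python3 st.py
```

```text
23.93 0.351 [0.5445 0.2322 0.0513] F [-2.79  2.66  5.31] T [0.587 0.758 0.072] yaw 41.99 j6 1.167
```

Request:
send_rows --steps "0 0 0 1;0 0 0 2;0 0 0 3"

```text
time: 24.18
position: [0.5445, 0.2322, 0.0513]
ee_rot: [[0.777, 0.629, -0.0], [0.629, -0.777, 0.001], [0.0, -0.001, -1.0]]
force: [-3.3, 2.4, 5.3]
opening: 0.348
```

```bash
python3 st.py
```

```text
24.18 0.348 [0.5445 0.2322 0.0513] F [-3.32  2.41  5.32] T [0.65  0.831 0.118] yaw 38.99 j6 1.219
```

Request:
send_rows --steps "0 0 0 1;0 0 0 1.5;0 0 0 2"

```text
time: 24.43
position: [0.5445, 0.2322, 0.0513]
ee_rot: [[0.799, 0.602, -0.0], [0.602, -0.799, 0.001], [0.0, -0.001, -1.0]]
force: [-3.1, 2.6, 4.8]
opening: 0.348
```

```bash
python3 st.py;python3 st.py
```

```text
24.43 0.348 [0.5445 0.2322 0.0513] F [-3.07  2.57  4.81] T [0.611 0.726 0.061] yaw 37.01 j6 1.253
24.43 0.348 [0.5445 0.2322 0.0513] F [-3.07  2.57  4.81] T [0.611 0.726 0.061] yaw 37.01 j6 1.253
```

Request:
send_rows --steps "0 0 0 1;0 0 0 2;0 0 0 2"

```text
time: 24.68
position: [0.5445, 0.2323, 0.0513]
ee_rot: [[0.819, 0.574, -0.0], [0.574, -0.819, 0.001], [0.0, -0.001, -1.0]]
force: [-3.1, 2.0, 5.6]
opening: 0.349
```

```bash
python3 st.py
```

```text
24.68 0.349 [0.5445 0.2323 0.0513] F [-3.13  1.97  5.61] T [0.611 0.759 0.042] yaw 35.0 j6 1.289
```

Request:
send_rows --steps "0 0 0 1;0 0 0 2;0 0 0 3"

```text
time: 24.93
position: [0.5445, 0.2323, 0.0513]
ee_rot: [[0.848, 0.53, -0.0], [0.53, -0.848, 0.001], [0.0, -0.001, -1.0]]
force: [-4.4, 2.4, 4.3]
opening: 0.35
```

```bash
python3 st.py
```

```text
24.93 0.35 [0.5445 0.2323 0.0513] F [-4.44  2.4   4.3 ] T [0.596 0.769 0.139] yaw 32.0 j6 1.341
```

Request:
send_rows --steps "0 0 0 0"

```text
time: 25.02
position: [0.5445, 0.2323, 0.0513]
ee_rot: [[0.848, 0.53, -0.0], [0.53, -0.848, 0.001], [0.0, -0.001, -1.0]]
force: [-2.7, 3.0, 4.5]
opening: 0.355
```

```bash
python3 st.py; python3 - <<'E'
from cell import imaging,telemetry
import cv2,numpy as np
p=imaging.camera("wrist");print(telemetry.sense()["ft_torque"]);cv2.imwrite("pics/w15.png",cv2.resize(p["image"][110:310,200:440],None,fx=3,fy=3,interpolation=cv2.INTER_CUBIC))
E
```

```text
25.02 0.355 [0.5445 0.2323 0.0513] F [-2.71  3.01  4.51] T [0.63  0.782 0.107] yaw 32.02 j6 1.341
[0.65016627 0.76942394 0.10857735]
```

View pics/w15.png

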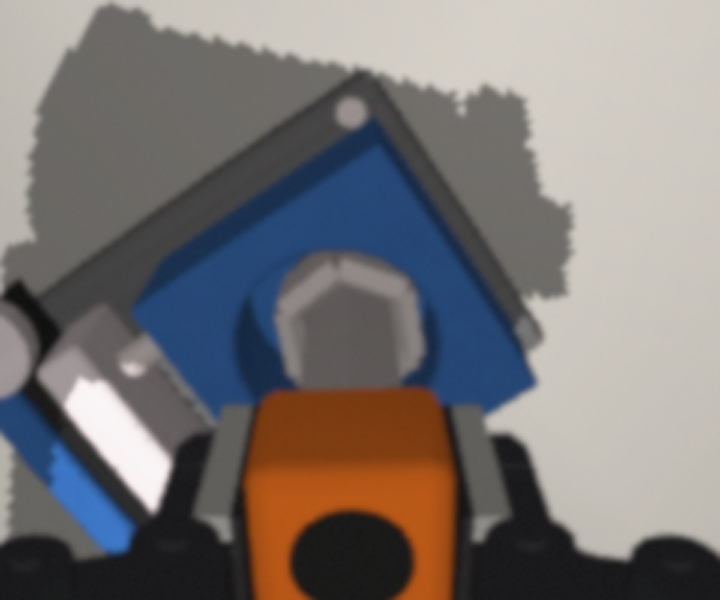

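Request:
send_rows --steps "0 0 0 0.7;0 0 0 1.4;0 0 0 2;0 0 0 2"

```text
time: 25.4
position: [0.5446, 0.2323, 0.0513]
ee_rot: [[0.865, 0.501, -0.0], [0.501, -0.865, 0.0], [0.0, -0.0, -1.0]]
force: [-4.1, 2.0, 4.9]
opening: 0.352
```

```bash
python3 st.py
```

```text
25.4 0.352 [0.5446 0.2323 0.0513] F [-4.07  2.    4.92] T [0.629 0.777 0.308] yaw 30.08 j6 1.375
```

Request:
send_rows --steps "0 0 0 -1;0 0 0 -1.5;0 0 0 -1.5;0 0 0 -1.5"

```text
time: 25.73
position: [0.5445, 0.2323, 0.0513]
ee_rot: [[0.852, 0.523, -0.0], [0.523, -0.852, 0.001], [0.0, -0.001, -1.0]]
force: [-4.2, 2.4, 5.1]
opening: 0.35
```

```bash
python3 st.py
```

```text
25.73 0.35 [0.5445 0.2323 0.0513] F [-4.22  2.35  5.11] T [0.65  0.69  0.104] yaw 31.55 j6 1.349
```

Request:
send_rows --steps "0 0 0 -0.5;0 0 0 -0.5"

```text
time: 25.9
position: [0.5446, 0.2323, 0.0513]
ee_rot: [[0.848, 0.531, -0.0], [0.531, -0.848, 0.001], [0.0, -0.001, -1.0]]
force: [-3.4, 3.1, 4.9]
opening: 0.347
```

Request:
send_rows --steps "0 0 0 0;0 0 0 0;0 0 0 0;0 0 0 0;0 0 0 0;0 0 0 0" --hand 0.08

```text
time: 26.4
position: [0.5448, 0.2316, 0.051]
ee_rot: [[0.847, 0.531, 0.0], [0.531, -0.847, -0.0], [-0.0, 0.0, -1.0]]
force: [-0.2, 0.6, -0.3]
opening: 0.932
```

```bash
python3 st.py; python3 - <<'E'
from cell import imaging,telemetry
import cv2,numpy as np
p=imaging.camera("wrist");cv2.imwrite("pics/w16.png",cv2.resize(p["image"][110:310,200:440],None,fx=3,fy=3,interpolation=cv2.INTER_CUBIC))
E
```

```text
26.4 0.932 [0.5448 0.2316 0.051 ] F [-0.15  0.6  -0.25] T [ 0.024  0.011 -0.028] yaw 32.09 j6 1.34
```

View pics/w16.png

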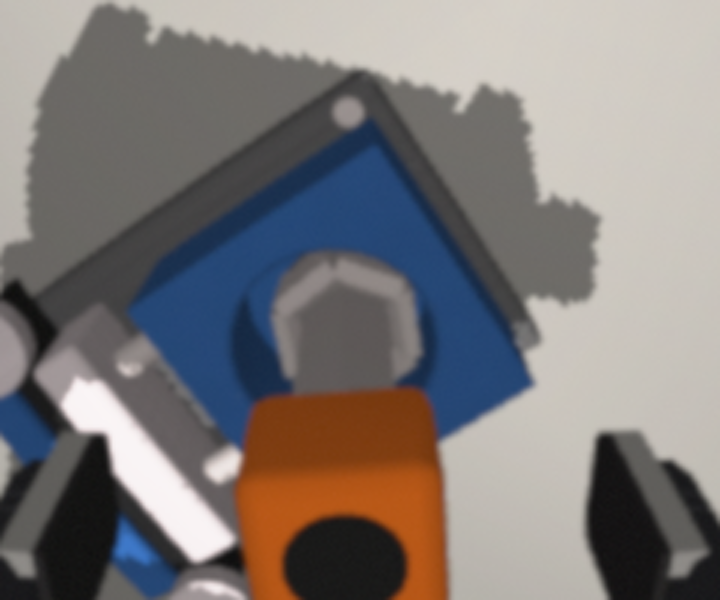

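Request:
send_rows --steps "0 0 0 -3;0 0 0 -3"

```text
time: 26.62
position: [0.5448, 0.2318, 0.0512]
ee_rot: [[0.818, 0.576, 0.0], [0.576, -0.818, -0.0], [0.0, 0.0, -1.0]]
force: [-0.8, 0.2, 0.0]
opening: 0.938
```

Request:
send_rows --steps "0 0 0 -0;0 0 0 0;0 0 0 0;0 0 0 0;0 0 0 0;0 0 0 0;0 0 0 0;0 0 0 0" --hand 0.015 --force 25

```text
time: 27.28
position: [0.5446, 0.2321, 0.0513]
ee_rot: [[0.818, 0.575, -0.0], [0.575, -0.818, 0.0], [0.0, -0.0, -1.0]]
force: [-0.5, 0.9, 2.3]
opening: 0.351
```

```bash
python3 st.py
```

```text
27.28 0.351 [0.5446 0.2321 0.0513] F [-0.45  0.86  2.31] T [0.214 0.202 0.053] yaw 35.09 j6 1.287
```

Request:
send_rows --steps "0 0 0 0.7;0 0 0 1.5;0 0 0 1.5"

```text
time: 27.53
position: [0.5446, 0.2321, 0.0513]
ee_rot: [[0.833, 0.553, -0.0], [0.553, -0.833, 0.0], [0.0, -0.0, -1.0]]
force: [-0.9, 0.5, 2.7]
opening: 0.347
```

```bash
python3 st.py
```

```text
27.53 0.347 [0.5446 0.2321 0.0513] F [-0.91  0.52  2.69] T [0.284 0.272 0.107] yaw 33.56 j6 1.314
```

Request:
send_rows --steps "0 0 0 0.5;0 0 0 1;0 0 0 1"

```text
time: 27.78
position: [0.5446, 0.2321, 0.0513]
ee_rot: [[0.843, 0.538, -0.0], [0.538, -0.843, 0.0], [0.0, -0.0, -1.0]]
force: [-1.3, 1.4, 2.5]
opening: 0.351
```

```bash
python3 st.py
```

```text
27.78 0.351 [0.5446 0.2321 0.0513] F [-1.33  1.38  2.53] T [0.348 0.327 0.164] yaw 32.58 j6 1.331
```

Torque rises steadily to 0.16 N m at the same angle as before, so the stop is confirmed. Ease off, release and retreat.

Request:
send_rows --steps "0 0 0 0;0 0 0 -1;0 0 0 -1.5;0 0 0 -1.5"

```text
time: 28.12
position: [0.5447, 0.232, 0.0513]
ee_rot: [[0.828, 0.561, 0.0], [0.561, -0.828, 0.0], [0.0, -0.0, -1.0]]
force: [-2.0, 2.2, 2.9]
opening: 0.351
```

Request:
send_rows --steps "0 0 0 0;0 0 0 0;0 0 0 0;0 0 0 0;0 0 0 0;0 0 0 0;0 0 -0.01 0;0 0 -0.03 0;0 0 -0.06 0;0 0 -0.1 0;0 0 -0.12 0;0 0 -0.12 0" --hand 0.08

```text
time: 29.12
position: [0.5496, 0.2335, 0.179]
ee_rot: [[0.828, 0.561, 0.013], [0.561, -0.828, 0.004], [0.013, 0.004, -1.0]]
force: [1.6, 0.4, 0.9]
opening: 0.936
```

Request:
send_rows --steps "-0.05 0 0 0;-0.05 0 0 0;-0.05 0 0 0;-0.05 0 0 0;-0.05 0 0 0;-0.05 0 0 0"

```text
time: 29.62
position: [0.5046, 0.2044, 0.1718]
ee_rot: [[0.828, 0.561, 0.002], [0.561, -0.828, 0.001], [0.002, 0.0, -1.0]]
force: [0.1, 0.5, 0.5]
opening: 0.94
```

```bash
python3 st.py; python3 - <<'E'
from cell import imaging,telemetry
from h import *
s=telemetry.sense();p=imaging.camera("wrist");cv2.imwrite("pics/w17.png",p["image"])
q=imaging.camera("scene")
cv2.imwrite("pics/s17.png",q["image"])
t=imaging.camera("top");a=cv2.imread("pics/top0.png")
for n in ("spray_can","tape","parts_bin"): 
    for d in imaging.masks_of(q,n)[:1]: print(n,d["p"],d["at"])
# predicted if home & upright
P=np.array([[.5448,.232,.122]]);print("pred handle top wrist",proj(p,P,s),"scene",proj(q,P))
E
```

```text
29.62 0.94 [0.5046 0.2044 0.1718] F [0.08 0.52 0.52] T [ 0.023 -0.024  0.01 ] yaw 34.1 j6 1.28
spray_can 0.73 [277.2, 217.3]
tape 0.56 [248.9, 105.0]
parts_bin 0.92 [403.7, 359.0]
pred handle top wrist [[315.68937102 144.19291841]] scene [[379.44738838 244.68794544]]
```

View pics/w17.png

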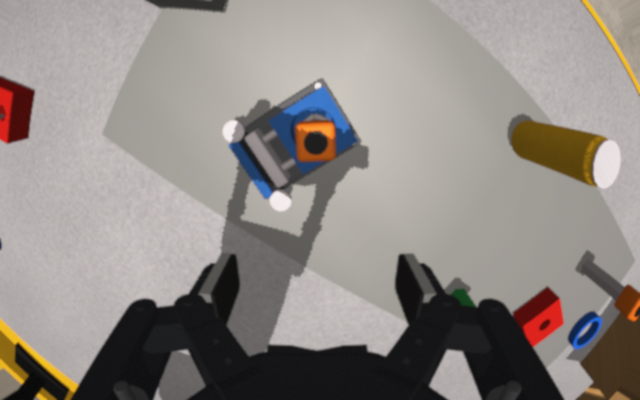

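View pics/s17.png

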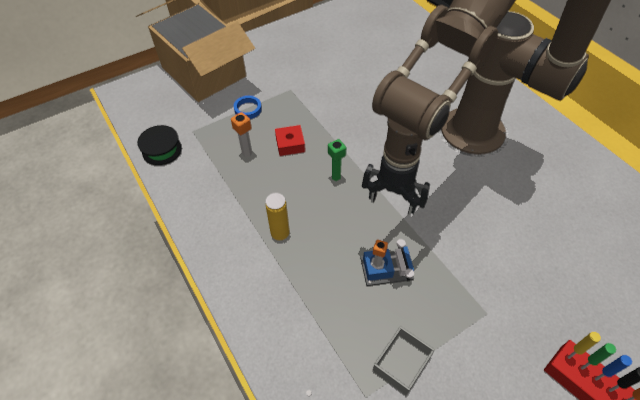

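The key stands home and upright: handle top at wrist (316,142) against (316,144) predicted, and scene (380,244) against (379,245). The bystanders are where they started and the gripper is clear.

```bash
python3 -c "
from cell import job_done; print(job_done())"
```

```text
the job is handed in; nothing more can be done
None
```

I handed the job in at about 30 s. The key is standing home in the screw, the screw is at its stop, and the gripper is open and well clear. `job_done` gives no verdict, and the screw angle itself can't be read.

- **Grasp:** I drew the small orange key from the red stand. The first grasp closed on nothing, because the real fingertips sit about 35–40 mm short of the reported TCP. I found this by touching the handle top with about 13 N, corrected for it, and the second grasp held.
- **Seating:** The key reached the socket floor with about 4 N and small side forces. The depth matched the socket floor height to within about 1 mm.
- **Turning:** I turned it clockwise 90° + 90° + about 60°, regrasping each time. On reaching the stop, the last 2° step pushed the twist briefly to about 0.31 N m, at the slip limit, so I eased off straight away.
- **Stop check:** After a fresh grasp, the twist rose 0.05, 0.11, 0.16 N m at the same angle, which confirms the stop. The total turn of about 4.1 rad fits a starting angle within the stated range.
- **Final view:** The handle top was within about 2 pixels of where an upright, fully seated key should be. The spray can, tape and bin looked unmoved.

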